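# Pack the ceramic pieces and lock the crate

### The arm

A 6-joint arm with a two-finger parallel gripper is mounted at the origin on the work surface. World frame = base frame: x ahead of the robot, y to its left, z up, the work surface at z = 0. Lengths are in m, angles in rad, forces in N, time in s.
With the tool pointing down it reaches from about 0.225 to 0.875 m from the base axis. Payload 3.4 kg.
Tool frame: the origin (TCP) lies at the very end of the fingers, on their centre line; the grasp point (between the pads) lies manip.hold_point_z behind it (manip.hold_point_z is the distance from the TCP to the grasp point, in m); x points along the fingers, y is the direction in which the jaws open and shut, and the axes are right-handed (so a half turn about x gives the same grasp; the last joint's range is limited). The gripper opens to 85 mm and grips with 20 to 120 N. Pads are 22 mm wide; open, the fingers measure 114 mm over their backs; the gripper's body (76 mm by 85 mm) begins 54 mm behind the grasp point. The pads swing forward as they close: fully open they stand 13 mm farther back than shut.
Start: joints at [1.021, 0.276, 1.505, -0, 1.361, -0.121], TCP at [0.239, 0.523, 0.231] pointing down, gripper open.
Joint ranges: [-2.89, 2.89], [-0.75, 2.08], [0.22, 2.7], [-1.18, 4.32], [0.11, 2.71], [-2.7, 2.7]. Speed limits (rad/s): [2.57, 2.57, 3.14, 3.14, 3.14, 3.14].

### API

Orientations are given as a unit quaternion [w, x, y, z].
In Python, from rig import manip gives the robot as it stands.
- The arm moves only by the tool step_arm, never from a script. Its argument "targets" is a list of rows, each a list of 2 entries, a list of its own where there are three numbers: the shift along the tool's x, y, z in mm, then the turn about the tool's x in degrees. A call has 1 to 20 rows; each row is the pose to reach, as a shift and turn from the pose commanded when the call began, along the tool's axes at that moment; what a row does not reach only later rows make up. A row lasts 1/10 s, in which the tool goes at most 50 mm and 8.59 degrees, less where a joint would pass 70% of its speed; a pose out of reach is approached as far as the arm can. A call with a gripper value outside its range is refused whole. "grip" is the closure, from 0 (fully open) to 1 (shut), set as the call begins (left out, the last holds). The fingers move at their own pace and stop on an object; "grip_force" is the grip in N (left out, the last holds). Time passes only in rows, so rows that repeat a pose let the fingers close. It gives the time, the measured TCP pose, the force and the opening at its end, in the units of the state.
- manip.get_state(): the state, without advancing time (a new reading comes with each control period).
- manip.get_image(name): name is "side" or "top"; returns a dict with "image" (480x640x3 uint8, red, green, blue), "fx", "fy", "cx", "cy" (pixels), "pose" (4x4, takes a point from camera to world coordinates). Camera axes: x right, y down, z forward; pixel columns grow to the right and rows downward; lengths in m; the calibration is good to about 2 mm. A picture is of the moment at which its call begins. There is no depth.
- manip.sign_off(): hands the job in, once; it reports no verdict.
Trained networks look in a picture, given as the dict that the camera call returned (one of the last four; its "shot" number tells which), for a name from the list of things; names that differ only in an ending like _2 or _b are one class to them, and where a whole thing is asked for, a point or a joint stands for the part that bears it (a point fixed in the world has none). Each returns a list of dicts, best first, with "confidence" (0 to 1); they miss things now and then, are a little off and sometimes report something else, mostly with a low value. They report only what shows in the picture. A call takes as long as a camera call.
- manip.search_frame(picture, thing): "xyz" ([x, y, z] in m, in world coordinates, good to about 4 mm: the middle of the surface that is visible of it).
- manip.regions_of(picture, thing): "region" (480x640 bool, what is visible of it).
The state is a dict: "clock": time; "qpos": joint angles; "qd": joint speeds; "effort": joint torques, N m; "position": TCP position; "ee_rot": TCP orientation; "contact_force": force on the tool from outside, world axes, zero at the start; "moment": the same for the moment, N m; "width": finger opening in m.
Only numpy, scipy, OpenCV 4.12 (cv2) and the standard library are available. Lean on these libraries where they do the work, as an engineer would, in place of code of your own. Each camera call takes 0.05 s, during which the arm holds its last target.

### The job

Pack the ceramic maquettes for transport: raise the jig's spring finger until it stays up before taking the fin out from under it, then stand the fin and every white arch on the bench upright in the crate, one to a cell. When all are in, shut the lid, and then turn both wing locks a quarter turn clockwise until they drop into their locked detent. Leave the empty jig's finger snapped down again, and do not shift the other things on the bench.

Things in the scene. Friction and masses are not known exactly. Their poses are not given: they have to be found in the camera images.
- crate: Fixed plywood crate, 160 (its x) x 340 (its y) x 90 mm high, walls and floor 10 mm. Origin: centre of its underside; x points from front to hinge side. Dividers 6 mm thick, 30 mm high, at y = -81.5, 0, +81.5 mm, part it into four cells 140 mm (x) by 75 mm (y), centred at y = -122, -41, +41, +122 mm. A piece stands in a cell with its long side along x, lower than the shut lid.
- lid (a joint): Lid angle about the hinge on the crate's back (+x) top edge: 0 shut, about 1.72 to 1.87 standing open, leaning back; stop at 1.95. A 160 x 340 x 12 mm board of 0.4 kg on a damped hinge: it stays where left near upright; once pushed or pulled below about 1.0 it sinks shut by itself in some seconds.
- lid_tab (a point): Centre of the dark wooden tab (70 mm wide along the lid's front edge, 8 mm thick, sticking out 30 mm) in the middle of the lid's free edge, 180 mm from the hinge line. Turns with the lid: x lies along the lid towards the hinge, z out of the lid's outer face.
- lid_hinge (a point): Middle of the lid's hinge line, which runs along the crate's y.
- lock_a (a joint): Angle of quarter-turn lock a, on the lid near the front corner at the crate's +y side: 0 to 0.3 unlocked, wing pointing front to back; 1.571 locked, wing along the lid's front edge. Grows clockwise seen from above (lid shut). Spring cam: free to 0.3, then the wing rises 5 mm and resists (0.2 Nm) up to 0.95 rad; past that it is drawn on and, let go, drops 5 mm into its detent at 1.571.
- lock_a_grip (a point): Grip point of lock a's steel wing: a bar 56 mm long (its x), 12 mm thick (its y) and 30 mm tall, on the turning axis, 26 mm above the lid's outer face when unlocked and 10 mm below the wing's top. Under its +x end a 16 mm steel roller rides on the lid. Turns with the wing; z out of the lid.
- lock_b (a joint): Angle of quarter-turn lock b, on the lid near the front corner at the crate's -y side: 0 to 0.3 unlocked, wing pointing front to back; 1.571 locked, wing along the lid's front edge. Grows clockwise seen from above (lid shut). Spring cam: free to 0.3, then the wing rises 5 mm and resists (0.2 Nm) up to 0.95 rad; past that it is drawn on and, let go, drops 5 mm into its detent at 1.571.
- lock_b_grip (a point): Grip point of lock b's steel wing: a bar 56 mm long (its x), 12 mm thick (its y) and 30 mm tall, on the turning axis, 26 mm above the lid's outer face when unlocked and 10 mm below the wing's top. Under its +x end a 16 mm steel roller rides on the lid. Turns with the wing; z out of the lid.
- jig: Fixed wooden jig board 230 (its x) x 100 (its y) x 12 mm with a steel spring finger pivoted near its +x end. Origin: centre of the underside.
- finger (a joint): Angle of the jig's spring hold-down finger: 0 level, its rubber tip pressing about 5 N on the foot of the piece below; grows as the tip is raised, to 1.5 standing up. Over-centre spring: below 0.8 it snaps down, above 0.8 it snaps up and stays; with nothing under it, it rests at about -0.12.
- finger_knob (a point): Centre of the black knob on the finger, 55 mm from the pivot and 20 mm above the finger's mid-line: 16 x 16 mm and 34 mm tall above the finger (top 16 mm above this point). Turns with the finger; its x lies along the finger towards the pivot, its y along the pivot axis. Raising it takes about 7 N at first.
- finger_pivot (a point): Pivot axis of the finger (along the jig's y), 36 mm above the bench. The steel finger is 16 mm wide and reaches 85 mm from it; between two steel cheeks whose tops are 52 mm above the bench.
- fin_mid (a point): The fin: white ceramic piece, 0.16 kg, in the jig under the finger's tip. Foot 90 (its x) x 44 (its y) x 10 mm; on it an upright fin 12 mm thick (in y), from x = -29 to +17 mm, top 62 mm above the foot's underside. This point: centre of the foot, 31 mm above its underside. Grip the fin across y about 45 mm above the underside, at x = -10 mm.
- arch1_mid (a point): A loose white ceramic arch, 0.16 kg, standing on the bench: foot 90 (its x) x 44 (its y) x 10 mm with an arch of 14 mm round bar in the x-z plane; its level top is 32 mm long, bar centre 55 mm and top 62 mm above the underside. This point: centre of the piece, 31 mm above the underside. One to three arches are present.
- arch2_mid (a point): A loose white ceramic arch, 0.16 kg, standing on the bench: foot 90 (its x) x 44 (its y) x 10 mm with an arch of 14 mm round bar in the x-z plane; its level top is 32 mm long, bar centre 55 mm and top 62 mm above the underside. This point: centre of the piece, 31 mm above the underside. One to three arches are present.
- arch3_mid (a point): A loose white ceramic arch, 0.16 kg, standing on the bench: foot 90 (its x) x 44 (its y) x 10 mm with an arch of 14 mm round bar in the x-z plane; its level top is 32 mm long, bar centre 55 mm and top 62 mm above the underside. This point: centre of the piece, 31 mm above the underside. One to three arches are present.
- glaze_jar: Bystander, not to be disturbed: jar, 64 mm diameter, 85 mm tall. Origin: centre of its underside.
- spray: Bystander, not to be disturbed: white bottle, 60 mm diameter, 190 mm tall. Origin: centre of its underside.
- water_bowl: Bystander, not to be disturbed: terracotta bowl, 130 mm across, 50 mm high. Origin: centre of its underside.
- sanding_block: Bystander, not to be disturbed: cork block 90 x 45 x 30 mm. Origin: centre of its underside.
- brush: Bystander, not to be disturbed: brush about 180 mm long, lying flat. Origin: on its handle or blade.
- wood_rib: Bystander, not to be disturbed: dark flat wooden rib 120 x 50 x 8 mm, lying flat. Origin: centre of its underside.
- slip_cup: Bystander, not to be disturbed: blue cup, 76 mm across, 80 mm high. Origin: centre of its underside.

How it is judged:
By the outcome, as a careful person would: the job done as asked, in the order asked, and still so for the second after the job is handed in, with the robot touching nothing.
Of arch1, arch2, arch3 only 1 to 3 are there at a start; the rules pass over those that are not, and their reading is None.
At some moment in a run one of arch1, arch2, arch3 may be knocked a few centimetres aside while the robot is not near it.
It also fails if it takes over 210 s, if anything falls off the work surface, if the arm or the gripper's body presses on something with over 40 N, if the wrist force passes 120 N, or if a joint passes its speed limit or range.

## Working session

There is one attempt and no reset: what is moved stays moved. The work goes in short steps, Python scripts to look and compute and a tool call to move; the robot and the scene stay as the last step left them, time stands still between calls to the robot, and variables do not carry over. Pictures are saved under pics/ and viewed, and the job is handed in when it is done.

Besides the shell and the picture viewer there is one more tool, called after "Call:" as name(argument=value, ...) on one line, values as JSON. step_arm: Moves the arm, as the interface text tells. Its arguments: {"type":"object","properties":{"targets":{"type":"array"},"grip":{"type":"number"},"grip_force":{"type":"number"}},"required":["targets"]}

```bash
ls; mkdir -p pics; python3 - <<'E'
from rig import manip
import cv2, numpy as np
s=manip.get_state()
for k,v in s.items(): print(k,np.round(v,3))
print(manip.hold_point_z)
for n in ["top","side"]:
    p=manip.get_image(n); cv2.imwrite(f"pics/{n}0.png",p["image"][:,:,::-1])
    print(n,p["fx"],p["cx"],p["cy"],np.round(p["pose"],3).tolist())
    for t in ["crate","lid","lid_tab","lid_hinge","lock_a_grip","jig","finger","finger_knob","finger_pivot","fin_mid","arch1_mid","glaze_jar","spray","water_bowl","sanding_block","brush","wood_rib","slip_cup"]:
        try: r=manip.search_frame(p,t)
        except Exception as e: print(t,e); continue
        print(t,[(np.round(d["xyz"],3).tolist(),round(d["confidence"],2)) for d in r])
E
```

```text
pics
clock 0.0
qpos [ 1.021  0.277  1.506 -0.     1.361 -0.121]
qd [-0.003  0.001  0.001  0.002  0.    -0.001]
effort [-1.0000e-03 -4.1676e+01 -2.4581e+01 -1.0000e-03  1.1000e-02 -0.0000e+00]
position [0.239 0.522 0.23 ]
ee_rot [ 0.691  0.15   0.691 -0.151]
contact_force [-0.131  0.34  -0.135]
moment [ 0.015  0.013 -0.012]
width 0.085
0.0187
top 539.808621314669 323.0500486044299 244.7140438233884 [[0.012, -0.987, 0.161, 0.369], [-1.0, -0.012, 0.004, -0.027], [-0.002, -0.161, -0.987, 1.392], [0.0, 0.0, 0.0, 1.0]]
crate [([0.578, -0.23, 0.058], 0.69)]
lid [([0.628, -0.23, 0.199], 0.66)]
lid_tab [([0.627, -0.228, 0.2], 0.66), ([0.753, 0.028, 0.03], 0.19)]
lid_hinge [([0.628, -0.23, 0.198], 0.72)]
lock_a_grip [([0.67, -0.112, 0.225], 0.56)]
jig [([0.552, 0.18, 0.009], 0.6)]
finger [([0.592, 0.18, 0.035], 0.54)]
finger_knob [([0.588, 0.186, 0.043], 0.8)]
finger_pivot [([0.59, 0.181, 0.037], 0.72), ([0.67, -0.113, 0.222], 0.66), ([0.558, -0.492, 0.042], 0.51)]
fin_mid [([0.51, 0.182, 0.02], 0.73)]
arch1_mid [([0.47, 0.327, 0.006], 0.73), ([0.623, -0.227, 0.201], 0.34)]
glaze_jar [([0.728,
[... 908 characters left out ...]
[([0.58, 0.177, 0.038], 0.44), ([0.626, -0.254, 0.195], 0.31)]
finger_knob [([0.675, -0.123, 0.218], 0.71), ([0.578, 0.184, 0.038], 0.5)]
finger_pivot [([0.575, 0.183, 0.044], 0.52)]
fin_mid [([0.5, 0.179, 0.025], 0.96), ([0.676, -0.117, 0.22], 0.71)]
arch1_mid [([0.464, 0.328, 0.01], 0.94)]
glaze_jar [([0.72, 0.216, 0.057], 0.68)]
spray [([0.736, 0.303, 0.111], 0.94), ([0.628, -0.255, 0.193], 0.4)]
water_bowl [([0.809, -0.195, 0.022], 0.77)]
sanding_block [([0.554, 0.161, 0.011], 0.53)]
brush [([0.358, 0.13, 0.018], 0.61), ([0.731, 0.305, 0.108], 0.35)]
wood_rib [([0.697, 0.411, 0.01], 0.75), ([0.733, 0.305, 0.11], 0.71), ([0.786, 0.04, 0.03], 0.5)]
slip_cup [([0.568, -0.474, 0.045], 0.74)]
```

View pics/top0.png

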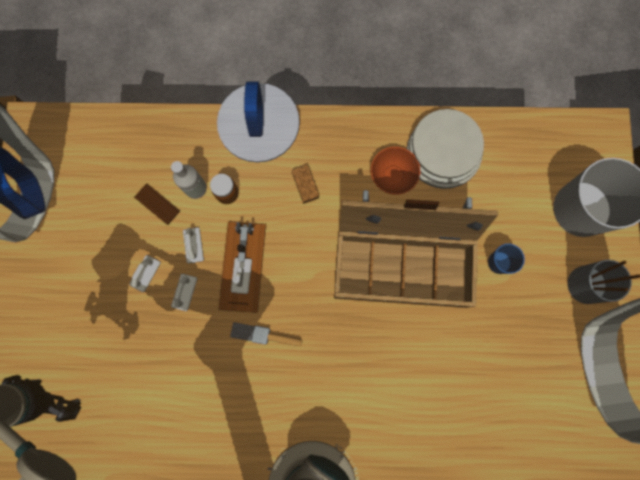

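View pics/side0.png

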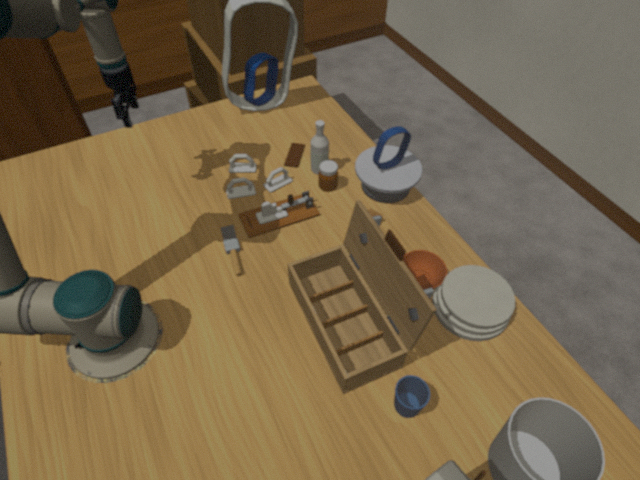

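The top view shows three arches at px (145,272), (184,292) and (193,243), the jig at (242,265), the crate at (405,270) with its lid open, and the brush at (265,333). Next I'll zoom in and fit poses using the regions.

```bash
cat > h.py <<'E'
from rig import manip
import cv2, numpy as np
from scipy.optimize import minimize
from scipy.spatial.transform import Rotation as R
def proj(p,X):
    T=np.linalg.inv(p["pose"]); c=np.asarray(X)@T[:3,:3].T+T[:3,3]
    return np.c_[p["fx"]*c[:,0]/c[:,2]+p["cx"], p["fy"]*c[:,1]/c[:,2]+p["cy"]]
def ray(p,uv,z):
    d=p["pose"][:3,:3]@np.array([(uv[0]-p["cx"])/p["fx"],(uv[1]-p["cy"])/p["fy"],1]); o=p["pose"][:3,3]
    return o+d*(z-o[2])/d[2]
def box(x0,x1,y0,y1,z0,z1):
    return np.array([[x,y,z] for x in(x0,x1) for y in(y0,y1) for z in(z0,z1)])
foot=box(-.045,.045,-.022,.022,0,.010)
ARCH=[foot,box(-.016,.016,-.007,.007,.048,.062)]+[np.vstack([box(s*.034-.007,s*.034+.007,-.007,.007,.01,.012),box(s*.016-.007,s*.016+.007,-.007,.007,.048,.060)]) for s in(1,-1)]
FIN=[foot,box(-.029,.017,-.006,.006,.01,.062)]
S=4
def render(p,parts,x,y,yaw,z0=0):
    m=np.zeros((480*S,640*S),np.uint8); c,s=np.cos(yaw),np.sin(yaw)
    for b in parts:
        w=b@np.array([[c,s,0],[-s,c,0],[0,0,1]])+[x,y,z0]
        h=cv2.convexHull(((proj(p,w)+.5)*S-.5).astype(np.float32))
        cv2.fillConvexPoly(m,np.round(h*16).astype(np.int32),1,shift=4)
    return m
def save(name,img,box=None,k=1):
    if box: u0,v0,u1,v1=box; img=img[v0:v1,u0:u1]
    img=cv2.resize(img,None,fx=k,fy=k,interpolation=cv2.INTER_CUBIC)
    cv2.imwrite("pics/"+name,img[:,:,::-1])
def fit(ps,masks,parts,x0,z0=0):
    Ms=[cv2.resize(m.astype(np.float32),None,fx=S,fy=S,interpolation=cv2.INTER_LINEAR)>.5 for m in masks]
    def cost(q):
        c=0
        for p,M in zip(ps,Ms):
            r=render(p,parts,q[0],q[1],q[2],z0)>0
            c-= (r&M).sum()/(r|M).sum()
        return c
    best=None
    for a in np.arange(0,np.pi,np.pi/8):
        c=cost([x0[0],x0[1],a])
        if best is None or c<best[0]: best=(c,a)
    r=minimize(cost,[x0[0],x0[1],best[1]],method="Nelder-Mead",options=dict(initial_simplex=[[x0[0],x0[1],best[1]],[x0[0]+.01,x0[1],best[1]],[x0[0],x0[1]+.01,best[1]],[x0[0],x0[1],best[1]+.2]],xatol=1e-4,fatol=1e-4))
    return r.x,-r.fun
def look():
    return manip.get_image("top"),manip.get_image("side")
E
python3 - <<'E'
from h import *
t,s=look()
save("top1.png",t["image"],(115,205,305,345),4)
save("side1.png",s["image"],(200,130,400,260),4)
save("top2.png",t["image"],(325,160,525,310),4)
for n,p in(("t",t),("s",s)):
    for th in ["arch1_mid","fin_mid","jig","crate"]:
        for d in manip.regions_of(p,th):
            v,u=np.nonzero(d["region"]); print(n,th,round(d["confidence"],2),len(u),u.mean().round(),v.mean().round(),u.min(),u.max(),v.min(),v.max())
E
```

```text
t arch1_mid 0.9 610 184.0 292.0 172 197 274 310
t arch1_mid 0.57 674 224.0 188.0 209 238 173 203
t fin_mid 0.72 623 242.0 275.0 232 252 258 293
t jig 0.65 2835 243.0 264.0 220 265 222 311
t jig 0.25 71 469.0 203.0 464 472 198 208
t crate 0.8 14598 410.0 252.0 334 498 190 307
t crate 0.53 232 243.0 242.0 238 247 224 260
s arch1_mid 0.78 457 240.0 188.0 227 255 177 199
s fin_mid 0.94 435 270.0 213.0 257 286 201 223
s jig 0.67 1586 281.0 215.0 239 319 191 237
s jig 0.37 15759 362.0 302.0 289 435 201 392
s jig 0.33 551 328.0 176.0 319 338 160 191
s jig 0.26 158 292.0 202.0 282 304 195 210
s crate 0.68 15840 362.0 302.0 288 436 200 392
s crate 0.53 67 429.0 292.0 425 433 288 297
```

```bash
ls pics
```

```text
side0.png
side1.png
top0.png
top1.png
top2.png
```

View pics/top1.png

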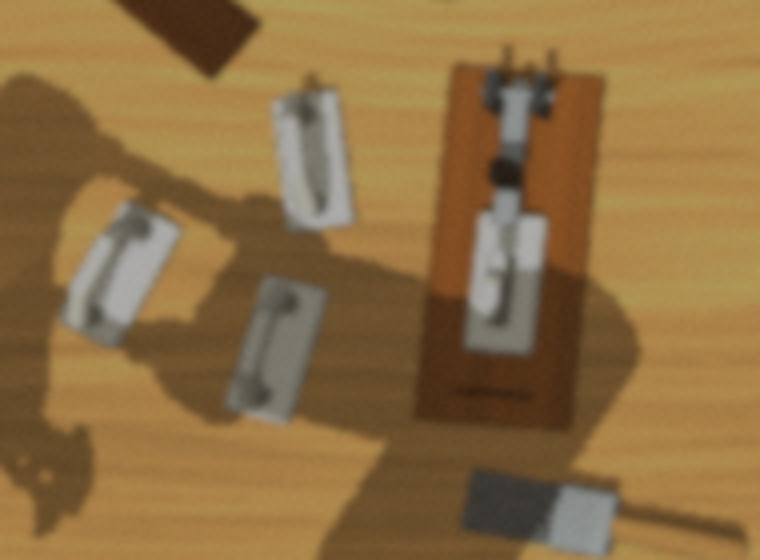

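View pics/side1.png

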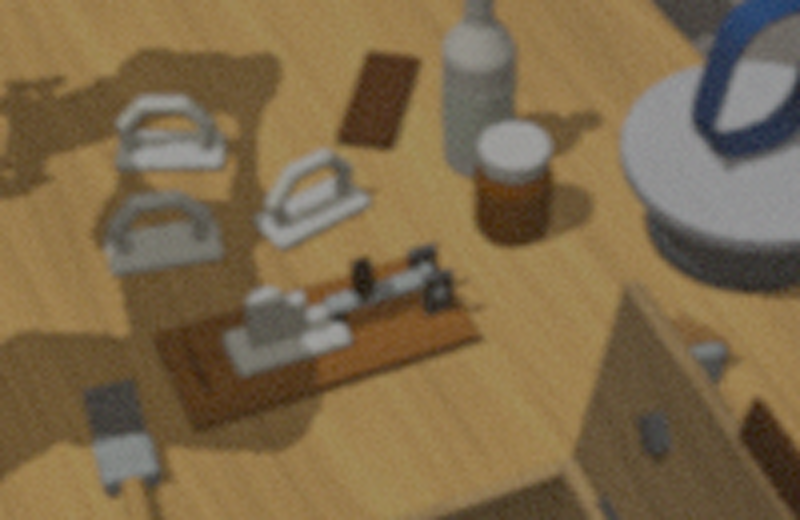

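View pics/top2.png

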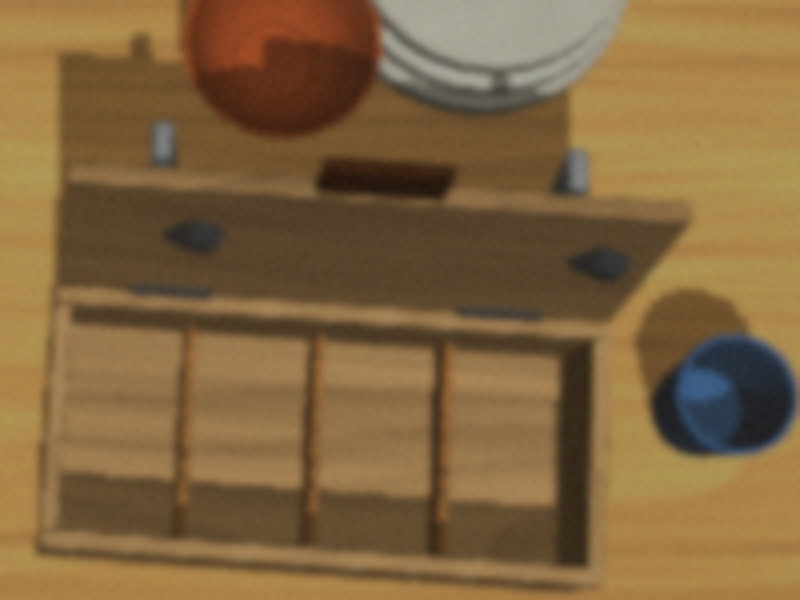

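```bash
cat >> h.py <<'E'
def rectfit(p,uv,L,W,z):
    """uv corner px list -> least squares rect centre/yaw"""
    P=np.array([ray(p,a,z)[:2] for a in uv]); 
    (c,sz,_)=cv2.minAreaRect((P*1000).astype(np.float32)); c=P.mean(0)
    l=[np.linalg.norm(P[i]-P[(i+1)%4]) for i in range(4)]
    i=0 if l[0]+l[2]>l[1]+l[3] else 1
    d=(P[(i+1)%4]-P[i])-(P[(i+3)%4]-P[(i+2)%4])
    return c,np.arctan2(d[1],d[0]),np.round(l,4),P
def satmask(p,uv,r=30,th=90):
    im=p["image"]; hsv=cv2.cvtColor(cv2.GaussianBlur(im,(3,3),0),cv2.COLOR_RGB2HSV)
    m=(hsv[:,:,1]<th).astype(np.uint8); n,l=cv2.connectedComponents(m)
    u,v=map(int,uv); k=l[v-6:v+7,u-6:u+7]; k=k[k>0]
    return l==np.bincount(k).argmax()
E
python3 - <<'E'
from h import *
t,s=look()
Z=lambda L,o:[(o[0]+(a+.5)/4-.5,o[1]+(b+.5)/4-.5) for a,b in L]
C={"A":[(128,198),(182,230),(118,347),(62,318)],"B":[(272,98),(338,88),(354,224),(288,231)],"C":[(264,275),(328,292),(288,424),(225,408)],"fin":[(480,208),(548,215),(532,354),(464,348)],"jig":[(453,64),(606,76),(574,431),(414,416)]}
zz=dict(A=.008,B=.008,C=.008,fin=.021,jig=.012)
for k,c in C.items():
    c0,yaw,l,P=rectfit(t,Z(c,(115,205)),0,0,zz[k]); print(k,c0.round(4),round(np.degrees(yaw),1),l)
    if k in "ABC":
        out=[]
        for p in(t,s):
            uv=proj(p,[[*c0,.01]])[0]; 
            hsv=cv2.cvtColor(p["image"],cv2.COLOR_RGB2HSV); 
            m=satmask(p,uv); v,u=np.nonzero(m); print("  ",uv.round(),m.sum(),u.min(),u.max(),v.min(),v.max()); out.append(m)
        for i in ([0],[1],[0,1]):
            q,f=fit([(t,s)[j] for j in i],[out[j] for j in i],ARCH,c0); print("   fit",q.round(4),np.degrees(q[2]).round(1),round(f,3))
    if k=="fin":
        out=[manip.regions_of(p,"fin_mid")[0]["region"] for p in(t,s)]
        for i in ([0],[1],[0,1]):
            q,f=fit([(t,s)[j] for j in i],[out[j] for j in i],FIN,c0,.012); print("   fit",q.round(4),np.degrees(q[2]).round(1),round(f,3))
c0,yaw,l,P=rectfit(t,Z([(62,290),(604,335),(595,585),(38,550)],(325,160)),0,0,.09); print("crate",c0,np.degrees(yaw),l,P.round(3).tolist())
for d in manip.regions_of(t,"lid"): 
    v,u=np.nonzero(d["region"]);print("lid",d["confidence"],len(u),u.min(),u.max(),v.min(),v.max())
save("side2.png",s["image"],(280,190,440,400),3)
E
```

```text
A [0.5162 0.4366] 154.4 [0.0417 0.0843 0.0414 0.0868]
   [145. 273.] 627 130 159 256 291
   [243. 166.] 438 229 256 153 172
   fit [0.5159 0.4388 2.6721] 153.1 0.917
   fit [0.5139 0.4393 2.6934] 154.3 0.869
   fit [0.5149 0.4393 2.6673] 152.8 1.781
B [0.5914 0.3176] -170.4 [0.0434 0.0906 0.0428 0.0886]
   [193. 244.] 608 183 203 227 262
   [278. 181.] 449 263 292 167 192
   fit [0.5912 0.3186 0.1761] 10.1 0.948
   fit [0.588  0.3189 0.1884] 10.8 0.9
   fit [0.5904 0.3187 0.1596] 9.1 1.823
C [0.4682 0.3348] 166.3 [0.0431 0.0873 0.0419 0.0878]
   [184. 292.] 612 171 196 274 310
   [241. 190.] 468 226 255 177 198
   fit [0.4687 0.3354 2.8873] 165.4 0.932
   fit [0.4658 0.3361 2.8861] 165.4 0.866
   fit [0.4675 0.3357 2.8859] 165.3 1.776
fin [0.5127 0.1872] 175.6 [0.044  0.0893 0.0434 0.09  ]
   fit [ 0.5114  0.1872 -0.0276] -1.6 0.836
   fit [ 0.508   0.187  -0.0218] -1.2 0.797
   fit [ 0.5104  0.1874 -0.0577] -3.3 1.631
jig [0.5372 0.1856] 176.4 [0.1003 0.2304 0.1023 0.2291]
crate [ 0.52372321 -0.22227783] -93.5224541827582 [0.3321 0.1524 0.3345 0.1598] [[0.614, -0.063], [0.59, -0.394], [0.437, -0.383], [0.454, -0.049]]
lid 0.92 4951 340 498 190 239
lid 0.41 69 363 369 190 201
```

View pics/side2.png

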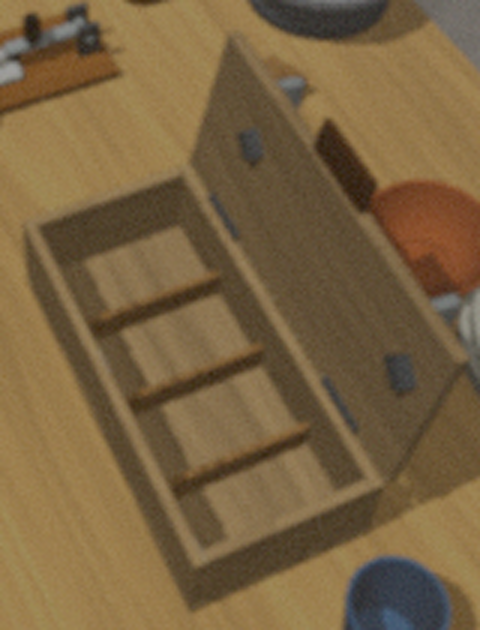

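```bash
python3 - <<'E'
from h import *
from scipy.optimize import least_squares
t,s=look()
T4=lambda L:[(325+(a+.5)/4-.5,160+(b+.5)/4-.5) for a,b in L]
S3=lambda L:[(280+(a+.5)/3-.5,190+(b+.5)/3-.5) for a,b in L]
B=np.array([[.08,.17,.09],[.08,-.17,.09],[-.08,-.17,.09],[-.08,.17,.09]])
In=np.array([[-.07,.16,.09],[-.07,-.16,.09]])
tu=np.array(T4([(62,290),(604,330),(598,586),(38,552)])); 
su=np.array(S3([(187,168),(385,488),(193,568),(25,230),(197,610)]))
Bs=np.vstack([B,[[-.08,-.17,0]]])
def w(q,X): c,n=np.cos(q[2]),np.sin(q[2]); return X@np.array([[c,n,0],[-n,c,0],[0,0,1]])+[q[0],q[1],0]
f=lambda q:np.r_[(proj(t,w(q,B))-tu).ravel(),(proj(s,w(q,Bs))-su).ravel()]
r=least_squares(f,[.52,-.22,-.06],loss="soft_l1"); q=r.x; print(q.round(4),np.degrees(q[2])); print(f(q).reshape(-1,2).round(1).tolist())
def lid(q,th):
    hx,hz=.08,.09 # hinge at back top edge
    X=[]
    for y in(.17,-.17):
        for d in(.16,): X.append([hx-d*np.cos(th),y,hz+d*np.sin(th)])
    for y in(.035,-.035): X.append([hx-.19*np.cos(th),y,hz+.19*np.sin(th)])
    return w(q,np.array(X))
for n,p in(("t",t),("s",s)):
    im=cv2.resize(p["image"],None,fx=4,fy=4,interpolation=cv2.INTER_CUBIC)
    def dr(X,c,cl=True): cv2.polylines(im,[np.round((proj(p,X)+.5)*4-.5).astype(int)],cl,c,1)
    dr(w(q,B),(255,0,0)); dr(w(q,B*[1,1,0]),(0,255,0)); dr(w(q,np.array([[x,y,.01] for x,y in((-.07,.16),(.07,.16),(.07,-.16),(-.07,-.16))])),(0,0,255))
    for y in(-.0815,0,.0815): dr(w(q,np.array([[-.07,y,.04],[.07,y,.04]])),(255,255,0),False)
    for th,c in((1.72,(255,0,255)),(1.8,(0,255,255)),(1.87,(255,255,255))): dr(lid(q,th)[[0,1]],c,False);dr(lid(q,th)[[2,3]],c,False)
    for (x,y,a,z) in((.5155,.4385,2.668,0),(.5905,.3186,.165,0),(.468,.3355,2.886,0),(.511,.1872,-.06,.012)):
        X=foot[[0,2,6,4,0,1,3,7,5,1]]; c_,s_=np.cos(a),np.sin(a); dr(X@np.array([[c_,s_,0],[-s_,c_,0],[0,0,1]])+[x,y,z],(255,0,0),False)
    if n=="t": save("fa.png",im[600:1240,1300:2100]);save("fb.png",im[820:1380,460:1220])
    else: save("fc.png",im[760:1360,1100:1900][:600]); save("fd.png",im[520:1040,800:1600])
E
```

```text
[ 0.524  -0.2246 -0.0582] -3.3349847969695943
[[-1.3, -0.1], [2.0, -0.5], [1.9, 1.1], [0.4, -0.4], [0.3, -2.0], [0.2, -1.2], [0.7, 0.0], [-1.2, -3.1], [-2.6, 1.6]]
```

View pics/fa.png

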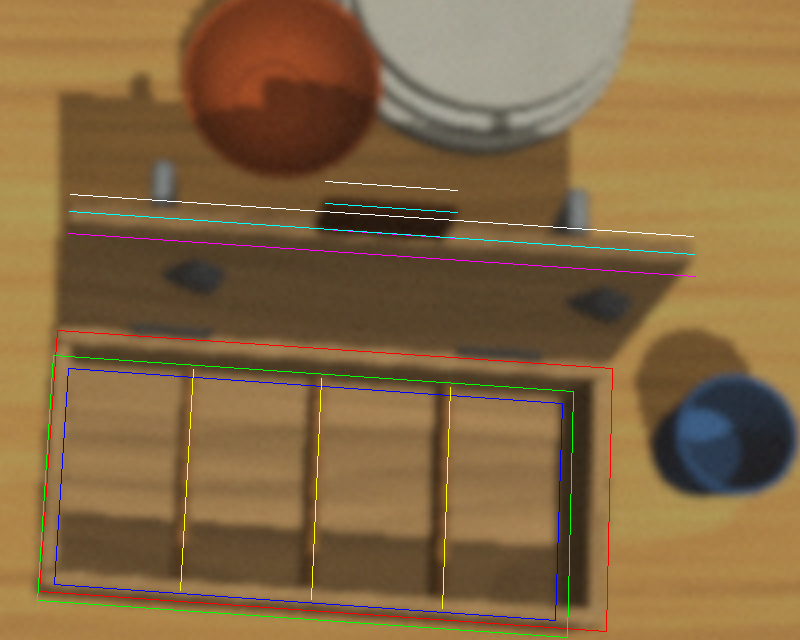

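View pics/fb.png

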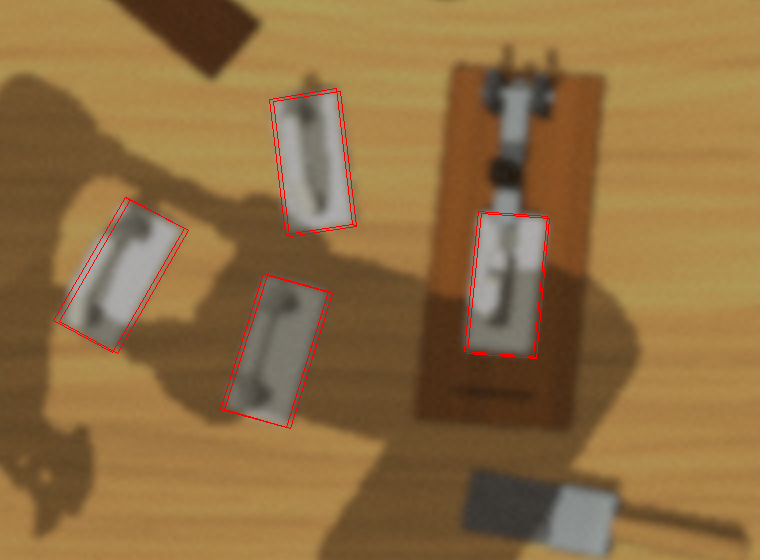

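View pics/fc.png

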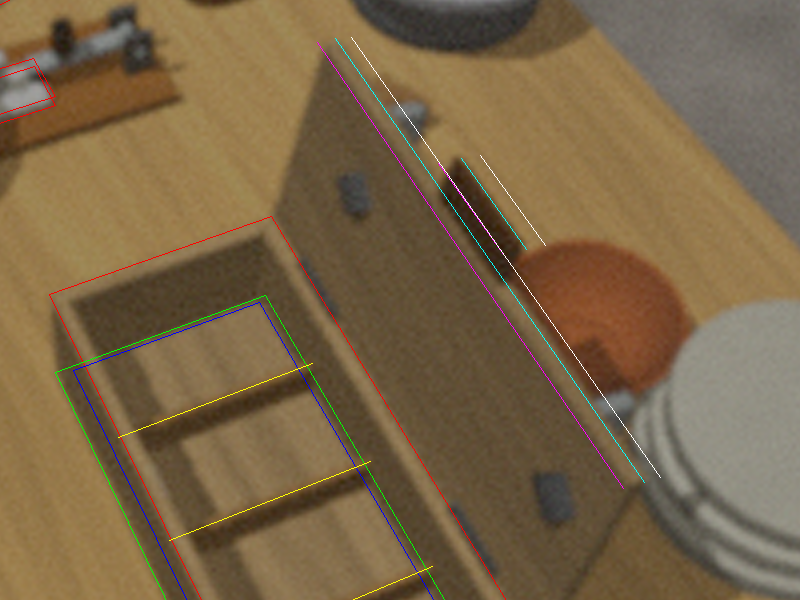

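View pics/fd.png

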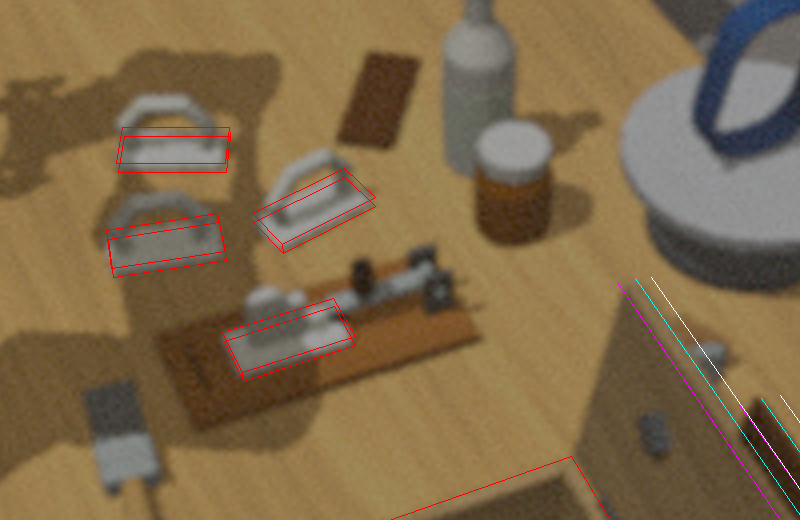

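```bash
cat >> h.py <<'E'
def go(x,y,z,jaw=None,st=None):
    """shift in tool axes mm + turn deg to reach TCP x,y,z with jaw axis angle (deg, mod 180)"""
    st=st or manip.get_state(); q=np.array(st["ee_rot"]); Rm=R.from_quat(q[[1,2,3,0]]).as_matrix()
    d=Rm.T@(np.array([x,y,z])-st["position"])*1000
    cur=np.degrees(np.arctan2(Rm[1,1],Rm[0,1])); t=0
    if jaw is not None:
        t=-(((jaw-cur)+90)%180-90)
    print("shift",d.round(1).tolist(),"turn",round(t,1),"| cur jaw",round(cur,1),"q6",round(st["qpos"][5],2),"toolx",Rm[:,0].round(3))
E
python3 - <<'E'
from h import *
t,s=look()
z=lambda a,b:(115+(a+.5)/4-.5,205+(b+.5)/4-.5)
print("knob top",ray(t,z(506,168),.072)); print("knob mid",ray(t,z(506,172),.06)); print("pivot",ray(t,z(518,97),.046)); print("tip",ray(t,z(506,222),.036))
zs=lambda a,b:(200+(a+.5)/4-.5,130+(b+.5)/4-.5)
print("side knob top",ray(s,zs(362,265),.072)); print("side pivot",ray(s,zs(430,275),.05))
c=np.array([.537,.1856]);a=np.radians(-3.6);print("jig end",c+.115*np.array([np.cos(a),np.sin(a)]))
go(.577,.184,.15,90-3.6)
E
```

```text
knob top [0.57751684 0.1818098  0.072     ]
knob mid [0.57688011 0.18361374 0.06      ]
pivot [0.62733518 0.17997348 0.046     ]
tip [0.54856319 0.18622922 0.036     ]
side knob top [0.57264424 0.18273805 0.072     ]
side pivot [0.622418   0.16964468 0.05      ]
jig end [0.65177307 0.17837909]
shift [81.3, -167.8, 448.2] turn -21.0 | cur jaw 65.4 q6 -0.12 toolx [ 0.  0. -1.]
```

Call:
step_arm(targets=[[[81,-168,446],-21],[[81,-168,446],-21],[[81,-168,446],-21],[[81,-168,446],-21],[[81,-168,446],-21],[[81,-168,446],-21],[[81,-168,446],-21],[[81,-168,446],-21],[[81,-168,446],-21],[[81,-168,446],-21],[[81,-168,446],-21],[[81,-168,446],-21],[[81,-168,446],-21],[[81,-168,446],-21],[[81,-168,446],-21]], grip=0, grip_force=30)

```text
clock: 4.35
position: [0.5742, 0.1859, 0.1508]
ee_rot: [0.707, 0.022, 0.707, -0.021]
contact_force: [-0.5, -0.4, 0.1]
width: 0.0854
```

```bash
python3 - <<'E'
from h import *
go(.575,.183,.039,90-3.6)
t,s=look(); save("a1.png",t["image"],(165,195,325,315),5); save("a2.png",s["image"],(200,130,400,260),4)
E
```

```text
shift [111.8, -2.8, 1.0] turn 0.1 | cur jaw 86.5 q6 -1.31 toolx [ 0.001  0.    -1.   ]
```

View pics/a2.png

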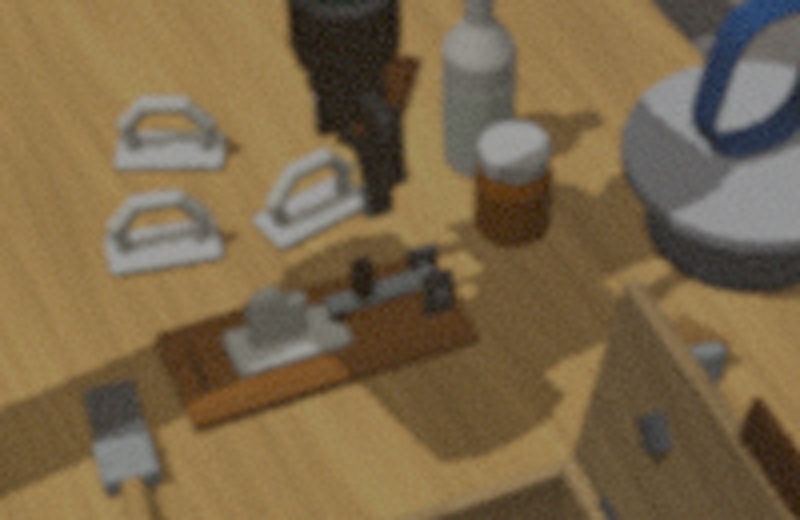

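The side view shows the gripper above the jig, open and lined up across the knob at px (362,278). Next it descends and grips the knob.

Call:
step_arm(targets=[[[20,-3,1],0],[[40,-3,1],0],[[60,-3,1],0],[[80,-3,1],0],[[95,-3,1],0],[[105,-3,1],0],[[111,-3,1],0],[[111,-3,1],0],[[111,-3,1],0],[[111,-3,1],0]])

```text
clock: 5.45
position: [0.5764, 0.1819, 0.0402]
ee_rot: [0.707, 0.022, 0.706, -0.022]
contact_force: [-0.4, 0.7, 0.3]
width: 0.0854
```

Call:
step_arm(targets=[[[0,0,0],0],[[0,0,0],0],[[0,0,0],0],[[0,0,0],0],[[0,0,0],0],[[0,0,0],0],[[0,0,0],0],[[0,0,0],0],[[0,0,0],0],[[0,0,0],0],[[0,0,0],0],[[0,0,0],0]], grip=1, grip_force=30)

```text
clock: 6.65
position: [0.5759, 0.1853, 0.0398]
ee_rot: [0.707, 0.025, 0.706, -0.02]
contact_force: [-1.3, 10.5, 0.9]
width: 0.0156
```

```bash
python3 - <<'E'
from h import *
print(manip.get_state()["position"],manip.get_state()["ee_rot"])
t,s=look(); save("a3.png",t["image"],(165,195,325,315),5); save("a4.png",s["image"],(200,130,400,260),4)
E
```

```text
[0.57591017 0.18529696 0.03975967] [ 0.70707043  0.02473528  0.70641408 -0.02046261]
```

View pics/a4.png

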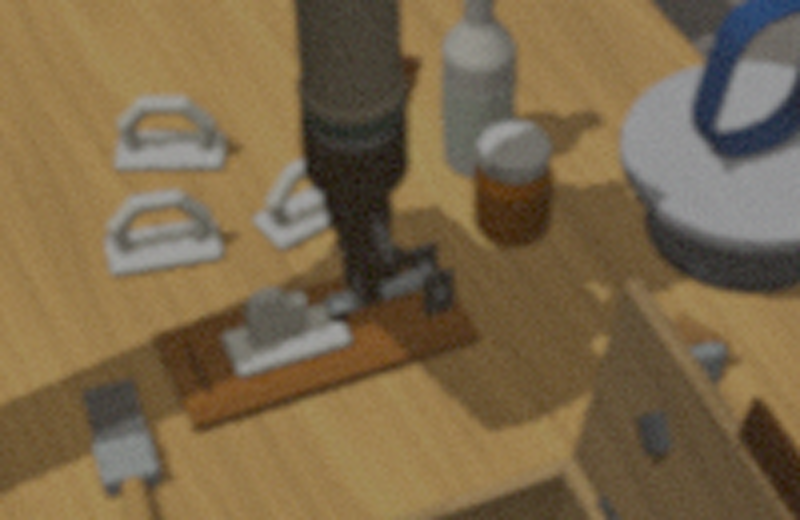

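Call:
step_arm(targets=[[[-5,2,2],0],[[-10,3,5],0],[[-15,3,8],0],[[-20,3,12],0],[[-24,3,16],0],[[-28,3,21],0],[[-31,3,26],0],[[-33,3,31],0],[[-35,3,36],0],[[-37,3,42],0],[[-38,3,47],0],[[-38,3,50],0],[[-38,3,50],0],[[-38,3,50],0]])

```text
clock: 8.15
position: [0.6244, 0.1822, 0.0786]
ee_rot: [0.706, 0.023, 0.708, -0.022]
contact_force: [-3.7, 4.2, -0.6]
width: 0.0157
```

```bash
python3 - <<'E'
from h import *
t,s=look(); save("b4.png",s["image"],(200,130,400,260),4)
E
```

```text
(no output)
```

View pics/b4.png

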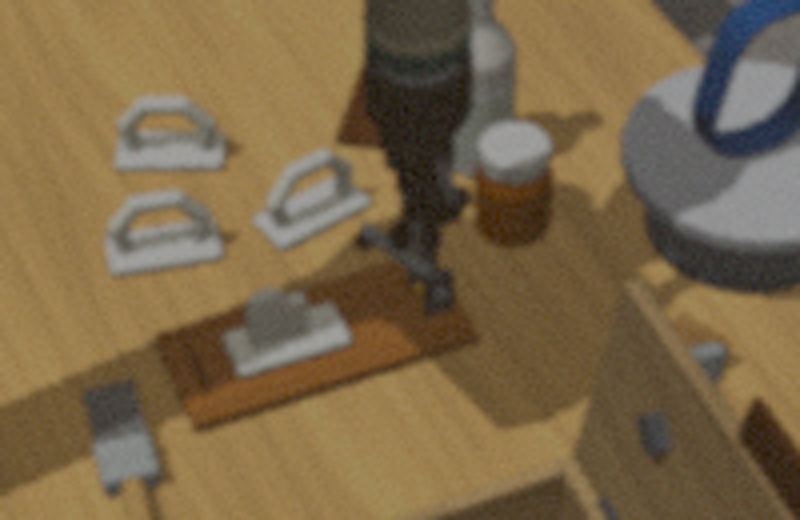

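The finger is up at about 1.1, with its tip at px (370,235). Next I release it and rise.

Call:
step_arm(targets=[[[0,0,0],0],[[0,0,0],0],[[0,0,0],0],[[0,0,0],0],[[0,0,0],0],[[0,0,0],0],[[-20,0,0],0],[[-40,0,0],0],[[-70,0,0],0],[[-100,0,0],0],[[-100,0,-80],0],[[-100,0,-120],0],[[-100,0,-120],0],[[-100,0,-120],0],[[-100,0,-120],0],[[-100,0,-120],0]], grip=0.3)

```text
clock: 9.85
position: [0.5076, 0.1891, 0.1775]
ee_rot: [0.707, 0.022, 0.706, -0.022]
contact_force: [-0.6, 0.0, -0.3]
width: 0.0593
```

```bash
python3 - <<'E'
from h import *
t,s=look(); save("c4.png",s["image"],(200,130,400,260),4)
m=manip.regions_of(s,"fin_mid"); print([(d["confidence"],d["region"].sum()) for d in m])
q,f=fit([s],[m[0]["region"]],FIN,[.511,.187],.012); print(q,np.degrees(q[2]),f)
a=np.radians(-3.6); c=np.array([.510,.187]); g=c-.010*np.array([np.cos(a),np.sin(a)]); print(g)
go(g[0],g[1],.012+.045-.0187,86.4)
E
```

```text
[(0.59, np.int64(435))]
[ 0.51003101  0.1880796  -0.03967417] -2.2731626052215215 0.8229585798816568
[0.50001973 0.18762791]
shift [138.7, -1.8, -7.1] turn 0.0 | cur jaw 86.4 q6 -1.28 toolx [ 0.  0. -1.]
```

View pics/c4.png

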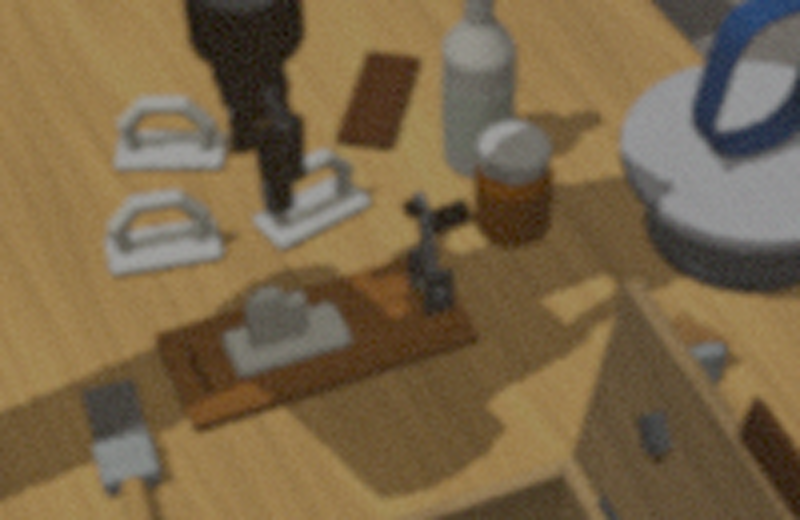

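The finger stands upright at px (430,240) and stays there. Next I take the fin.

Call:
step_arm(targets=[[[40,-1,-7],0],[[80,-1,-7],0],[[105,-1,-7],0],[[120,-1,-7],0],[[130,-1,-7],0],[[137,-1,-7],0],[[137,-1,-7],0],[[137,-1,-7],0],[[137,-1,-7],0]])

```text
clock: 10.9
position: [0.4997, 0.1887, 0.0412]
ee_rot: [0.707, 0.022, 0.706, -0.022]
contact_force: [0.8, -0.4, -0.3]
width: 0.0599
```

Call:
step_arm(targets=[[[0,0,0],0],[[0,0,0],0],[[0,0,0],0],[[0,0,0],0],[[0,0,0],0],[[0,0,0],0],[[0,0,0],0],[[0,0,0],0],[[0,0,0],0],[[0,0,0],0]], grip=1, grip_force=30)

```text
clock: 11.9
position: [0.4991, 0.1886, 0.0405]
ee_rot: [0.707, 0.022, 0.707, -0.022]
contact_force: [-0.7, 0.6, 3.8]
width: 0.0115
```

```bash
python3 - <<'E'
from h import *
st=manip.get_state();print(st["position"])
# which cell: +122 (nearest) 
def cell(y,off): 
    a=np.radians(-3.4); return np.array([.523,-.2225])+np.array([np.cos(a)*off-np.sin(a)*y, np.sin(a)*off+np.cos(a)*y])
for y in(.122,.041,-.041,-.122): print(y,cell(y,-.0).round(4))
E
```

```text
[0.49906064 0.18859997 0.04049591]
0.122 [ 0.5302 -0.1007]
0.041 [ 0.5254 -0.1816]
-0.041 [ 0.5206 -0.2634]
-0.122 [ 0.5158 -0.3443]
```

Call:
step_arm(targets=[[[-10,0,0],0],[[-30,0,0],0],[[-60,0,0],0],[[-100,0,0],0],[[-140,-20,0],0],[[-160,-50,0],0],[[-160,-90,0],0],[[-160,-130,0],0],[[-160,-170,0],0],[[-160,-210,0],0],[[-160,-250,0],0],[[-160,-290,0],0],[[-160,-330,0],0],[[-160,-370,0],0],[[-160,-410,0],0],[[-160,-450,10],0],[[-160,-490,20],0],[[-160,-515,30],0],[[-160,-530,39],0],[[-160,-532,39],0]], grip_force=40)

```text
clock: 13.9
position: [0.5051, -0.3471, 0.1996]
ee_rot: [0.707, 0.022, 0.707, -0.023]
contact_force: [-1.5, 0.6, -2.0]
width: 0.0117
```

```bash
python3 - <<'E'
from h import *
go(.506,-.3437,.040,86.6)
t,s=look(); save("d4.png",s["image"],(270,180,450,400),3); save("d3.png",t["image"],(325,160,525,310),4)
E
```

```text
shift [159.6, 3.6, 0.7] turn -0.3 | cur jaw 86.3 q6 -2.22 toolx [-0. -0. -1.]
```

View pics/d4.png

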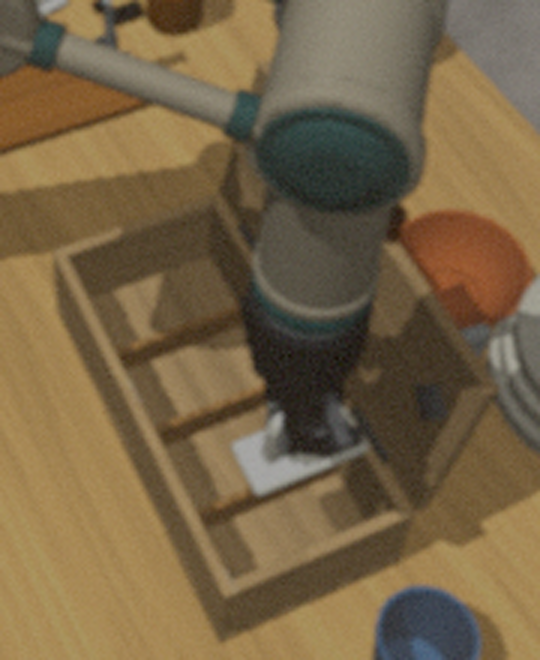

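View pics/d3.png

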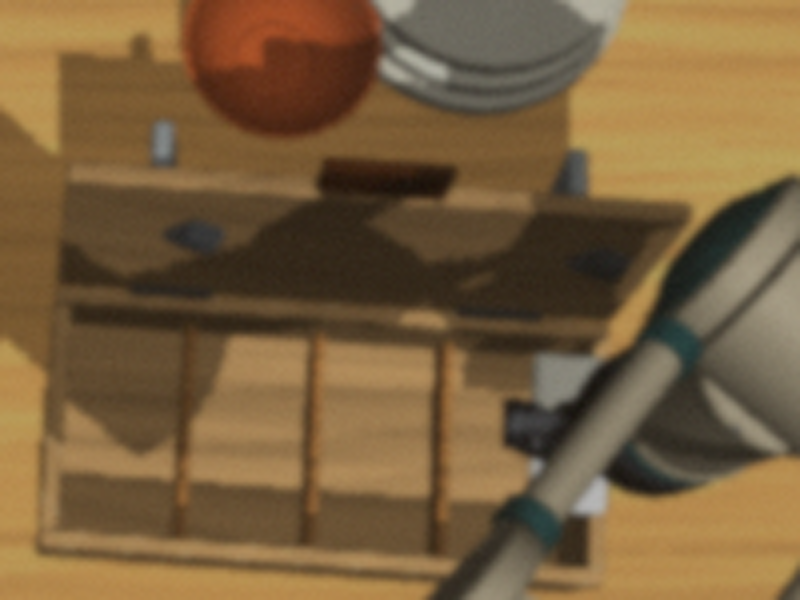

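The fin hangs level above the -122 cell in both views (parallax shifts it in the top view). Next I lower it.

Call:
step_arm(targets=[[[40,3,1],0],[[80,3,1],0],[[115,3,1],0],[[135,3,1],0],[[147,3,1],0],[[154,3,1],0],[[158,3,1],0],[[159,3,1],0],[[160,3,1],0],[[160,3,1],0]])

```text
clock: 15.0
position: [0.5064, -0.3423, 0.0411]
ee_rot: [0.707, 0.022, 0.706, -0.022]
contact_force: [-1.5, -0.2, -0.9]
width: 0.0116
```

```bash
python3 - <<'E'
from h import *
st=manip.get_state(); print(st["position"],st["contact_force"],st["width"])
E
```

```text
[ 0.50635474 -0.34233995  0.04105038] [-1.50669636 -0.16553226 -0.88235485] 0.011605419294125698
```

Call:
step_arm(targets=[[[0,0,0],0],[[0,0,0],0],[[0,0,0],0],[[0,0,0],0],[[0,0,0],0],[[0,0,0],0],[[-20,0,0],0],[[-50,0,0],0],[[-90,0,0],0],[[-130,0,0],0],[[-160,0,0],0],[[-160,40,0],0],[[-160,80,0],0],[[-160,120,0],0],[[-160,160,0],0],[[-160,200,0],0],[[-160,240,0],0],[[-160,280,0],0],[[-160,320,0],0],[[-160,320,0],0]], grip=0.4)

```text
clock: 17.0
position: [0.5258, -0.0182, 0.2012]
ee_rot: [0.707, 0.021, 0.706, -0.019]
contact_force: [0.7, -0.0, -0.1]
width: 0.0514
```

```bash
python3 - <<'E'
from h import *
t,s=look(); save("e4.png",s["image"],(270,180,450,400),3); save("e3.png",t["image"]); save("e2.png",s["image"],(200,130,400,260),4)
E
```

```text
(no output)
```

View pics/e4.png

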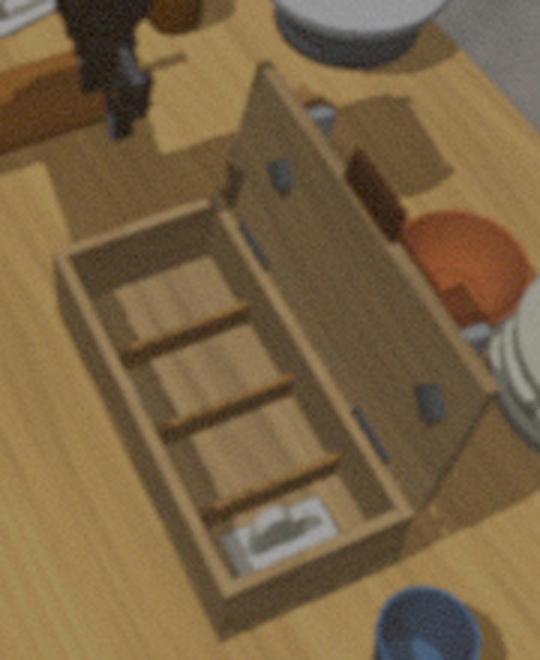

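View pics/e3.png

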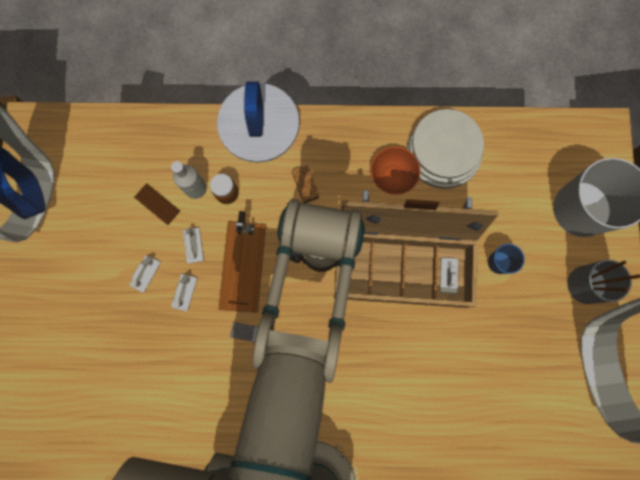

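View pics/e2.png

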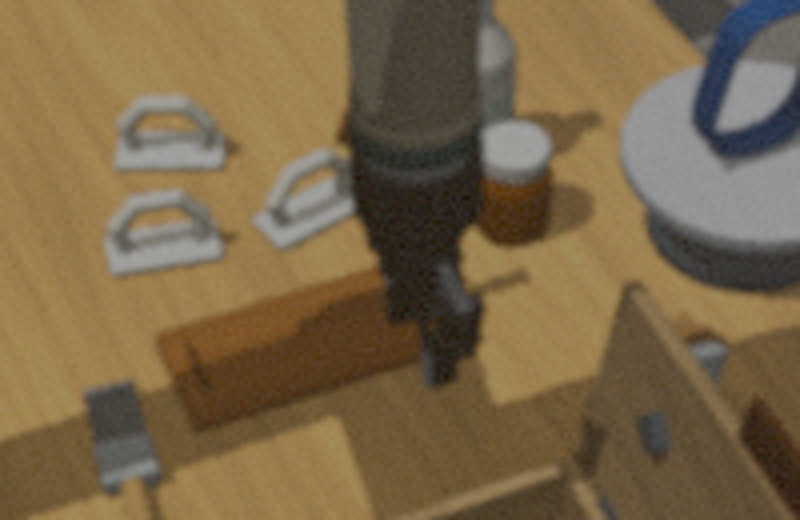

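The fin stands in the rightmost cell, the jig is empty, and the arches haven't moved. Next I go behind the raised finger with closed jaws to snap it down.

```bash
python3 - <<'E'
from h import *
for p in((.665,.182,.2),(.665,.182,.109),(.64,.182,.11),(.6175,.182,.107),(.604,.183,.101),(.592,.184,.0926),(.581,.185,.082)): go(*p,86.4)
E
```

```text
shift [1.0, 212.1, 126.4] turn 0.2 | cur jaw 86.6 q6 -1.68 toolx [ 0.001 -0.001 -1.   ]
shift [92.0, 212.2, 126.3] turn 0.2 | cur jaw 86.6 q6 -1.68 toolx [ 0.001 -0.001 -1.   ]
shift [91.0, 210.7, 101.3] turn 0.2 | cur jaw 86.6 q6 -1.68 toolx [ 0.001 -0.001 -1.   ]
shift [93.9, 209.3, 78.9] turn 0.2 | cur jaw 86.6 q6 -1.68 toolx [ 0.001 -0.001 -1.   ]
shift [99.9, 209.5, 65.3] turn 0.2 | cur jaw 86.6 q6 -1.68 toolx [ 0.001 -0.001 -1.   ]
shift [108.3, 209.8, 53.3] turn 0.2 | cur jaw 86.6 q6 -1.68 toolx [ 0.001 -0.001 -1.   ]
shift [118.9, 210.2, 42.2] turn 0.2 | cur jaw 86.6 q6 -1.68 toolx [ 0.001 -0.001 -1.   ]
```

Call:
step_arm(targets=[[[0,50,40],0],[[0,100,80],0],[[0,150,110],0],[[0,190,126],0],[[0,212,126],0],[[0,212,126],0],[[0,212,126],0],[[40,212,126],0],[[70,212,126],0],[[85,212,126],0],[[92,212,126],0],[[92,212,126],0],[[92,212,126],0]], grip=1)

```text
clock: 18.4
position: [0.6656, 0.18, 0.1097]
ee_rot: [0.707, 0.023, 0.706, -0.022]
contact_force: [-0.5, -0.4, 0.9]
width: -0.0002
```

```bash
python3 - <<'E'
from h import *
t,s=look(); save("f4.png",s["image"],(240,130,400,250),4)
go(.665,.182,.109)
E
```

```text
shift [1.0, 1.2, -0.9] turn 0 | cur jaw 86.4 q6 -1.34 toolx [ 0.003  0.    -1.   ]
```

View pics/f4.png

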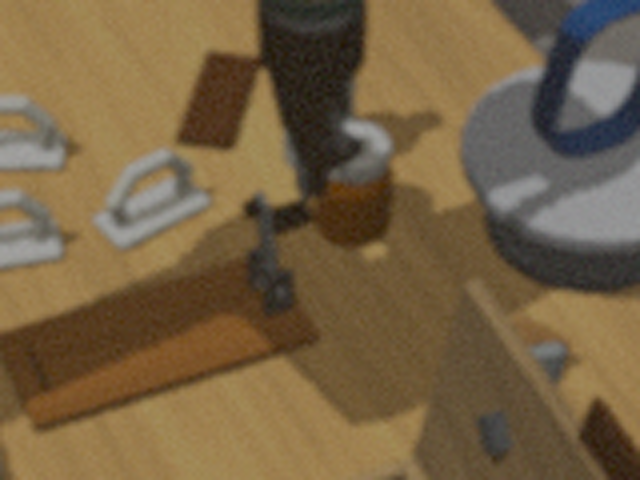

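The closed jaws are behind and above the knob at px (280,212). Next I push the finger over.

Call:
step_arm(targets=[[[0,1,-10],0],[[0,1,-20],0],[[0,0,-28],0],[[0,0,-36],0],[[1,0,-43],0],[[3,0,-49],0],[[6,0,-56],0],[[9,0,-62],0],[[13,0,-68],0],[[17,0,-74],0],[[22,0,-79],0],[[27,0,-84],0],[[27,0,-84],0],[[0,0,-90],0],[[-40,0,-100],0],[[-80,0,-100],0],[[-80,0,-100],0],[[-80,0,-100],0]])

```text
clock: 20.3
position: [0.5636, 0.1871, 0.1885]
ee_rot: [0.706, 0.022, 0.707, -0.022]
contact_force: [-0.1, -0.3, 0.4]
width: -0.0003
```

```bash
python3 - <<'E'
from h import *
t,s=look(); save("g4.png",s["image"],(200,130,400,260),4)
ms=[]
for n,c0 in(("A",(.5155,.4385)),("B",(.5905,.3186)),("C",(.468,.3355))):
    out=[]
    for p in(t,s):
        uv=proj(p,[[*c0,.01]])[0]; m=satmask(p,uv); out.append(m)
    print(n,[m.sum() for m in out])
    for i in([0],[1]):
        q,f=fit([(t,s)[i[0]]],[out[i[0]]],ARCH,c0); print("  ",q.round(4),np.degrees(q[2]).round(1),round(f,3))
E
```

```text
A [np.int64(27493), np.int64(442)]
   [0.515  0.4386 2.6579] 152.3 0.023
   [0.5123 0.441  2.6716] 153.1 0.888
B [np.int64(27493), np.int64(477)]
   [ 0.6539  0.3068 -0.4567] -26.2 0.023
   [0.5886 0.319  0.1542] 8.8 0.862
C [np.int64(27493), np.int64(486)]
   [0.4602 0.3393 2.8471] 163.1 0.024
   [0.4657 0.3364 2.8896] 165.6 0.872
```

View pics/g4.png

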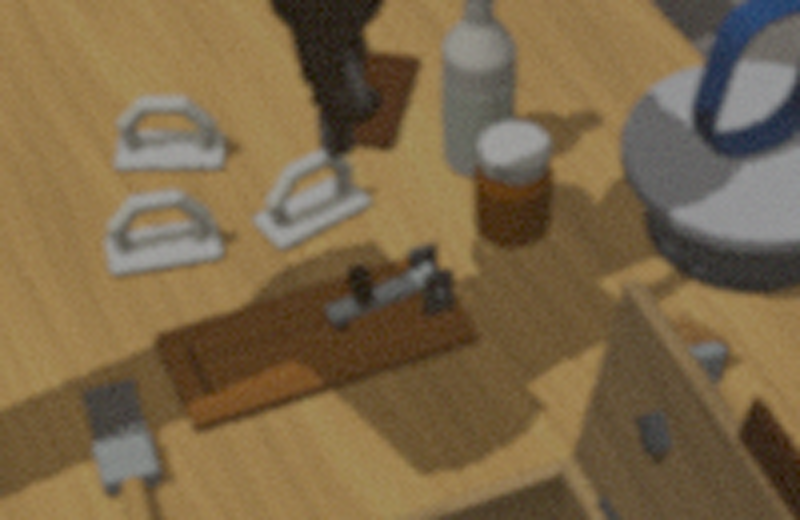

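The finger is down on the empty jig, with its tip at px (340,315). Next is arch B.

```bash
python3 - <<'E'
from h import *
go(.590,.3187,.15,99.3)
go(.590,.3187,.036,99.3)
E
```

```text
shift [36.3, 133.3, 18.9] turn -12.9 | cur jaw 86.4 q6 -1.31 toolx [-0.005 -0.001 -1.   ]
shift [150.3, 133.4, 19.4] turn -12.9 | cur jaw 86.4 q6 -1.31 toolx [-0.005 -0.001 -1.   ]
```

Call:
step_arm(targets=[[[10,45,10],-6],[[20,90,19],-13],[[36,120,19],-13],[[36,133,19],-13],[[36,133,19],-13],[[36,133,19],-13],[[70,133,19],-13],[[100,133,19],-13],[[125,133,19],-13],[[140,133,19],-13],[[148,133,19],-13],[[150,133,19],-13],[[150,133,19],-13],[[150,133,19],-13]], grip=0.3)

```text
clock: 21.8
position: [0.5931, 0.3189, 0.0397]
ee_rot: [0.706, -0.058, 0.704, 0.058]
contact_force: [0.5, 0.6, 0.5]
width: 0.0597
```

Call:
step_arm(targets=[[[0,0,0],0],[[0,0,0],0],[[0,0,0],0],[[0,0,0],0],[[0,0,0],0],[[0,0,0],0],[[0,0,0],0],[[0,0,0],0],[[0,0,0],0]], grip=1, grip_force=40)

```text
clock: 22.7
position: [0.5924, 0.3189, 0.0387]
ee_rot: [0.705, -0.058, 0.705, 0.058]
contact_force: [-0.7, -1.1, 5.7]
width: 0.0125
```

```bash
python3 - <<'E'
from h import *
st=manip.get_state(); print(st["position"],st["contact_force"],st["width"])
go(.5206,-.2634,.22,86.6)
t,s=look(); save("h4.png",s["image"],(200,130,400,260),4)
E
```

```text
[0.59238604 0.31894032 0.03869011] [-0.66354673 -1.14713501  5.74905044] 0.012546385624244365
shift [-181.4, -562.7, -166.2] turn 12.8 | cur jaw 99.4 q6 -1.34 toolx [ 0.  0. -1.]
```

View pics/h4.png

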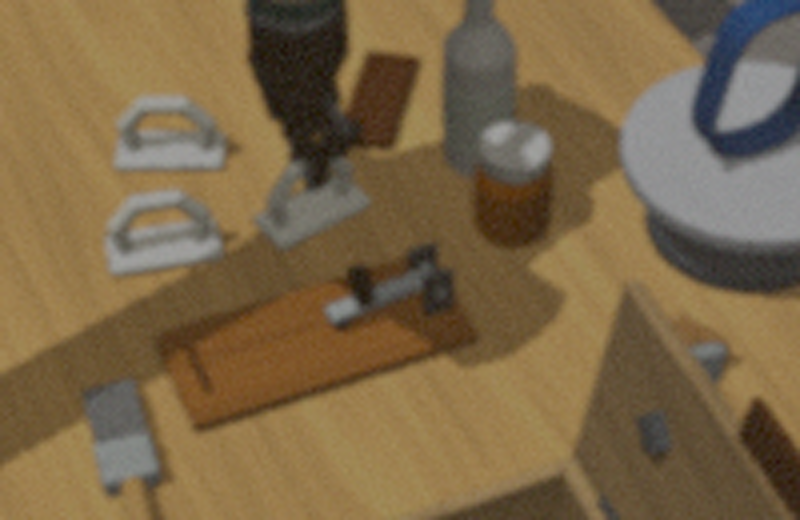

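The bar is gripped about 3 mm above its centre (width 12.5 mm), so I'll re-grip lower.

Call:
step_arm(targets=[[[0,0,0],0],[[0,0,0],0],[[0,0,0],0],[[3,0,0],0],[[4,0,0],0],[[4,0,0],0]], grip=0.5)

```text
clock: 23.4
position: [0.592, 0.3188, 0.0338]
ee_rot: [0.704, -0.058, 0.705, 0.058]
contact_force: [-0.4, 0.9, 0.3]
width: 0.0424
```

Call:
step_arm(targets=[[[0,0,0],0],[[0,0,0],0],[[0,0,0],0],[[0,0,0],0],[[0,0,0],0],[[0,0,0],0],[[0,0,0],0]], grip=1)

```text
clock: 24.1
position: [0.5923, 0.3189, 0.0345]
ee_rot: [0.705, -0.058, 0.705, 0.058]
contact_force: [0.5, -0.9, 1.9]
width: 0.0124
```

```bash
python3 - <<'E'
from h import *
st=manip.get_state(); print(st["position"],st["contact_force"],st["width"])
go(.5206,-.2634,.22,86.6)
E
```

```text
[0.59234859 0.31888739 0.03446115] [ 0.54661527 -0.85205518  1.88091989] 0.01236448544829454
shift [-185.6, -562.7, -166.2] turn 12.8 | cur jaw 99.4 q6 -1.34 toolx [ 0.  0. -1.]
```

Call:
step_arm(targets=[[[-20,0,0],0],[[-50,0,0],0],[[-90,0,0],0],[[-130,0,0],0],[[-165,-30,-10],0],[[-185,-70,-20],0],[[-185,-112,-33],2],[[-185,-154,-46],4],[[-185,-196,-58],6],[[-185,-238,-70],8],[[-185,-280,-82],10],[[-185,-322,-95],12],[[-185,-364,-107],13],[[-185,-406,-120],13],[[-185,-448,-132],13],[[-185,-490,-144],13],[[-185,-530,-156],13],[[-185,-555,-164],13],[[-185,-563,-166],13],[[-185,-563,-166],13]])

```text
clock: 26.1
position: [0.5204, -0.2644, 0.2187]
ee_rot: [0.707, 0.023, 0.707, -0.022]
contact_force: [0.6, -0.3, -1.9]
width: 0.0124
```

```bash
python3 - <<'E'
from h import *
go(.5206,-.2634,.0455,86.6)
t,s=look(); save("i4.png",s["image"],(270,180,450,400),3)
E
```

```text
shift [173.2, 0.8, 0.2] turn -0.3 | cur jaw 86.3 q6 -2.1 toolx [-0.001  0.001 -1.   ]
```

View pics/i4.png

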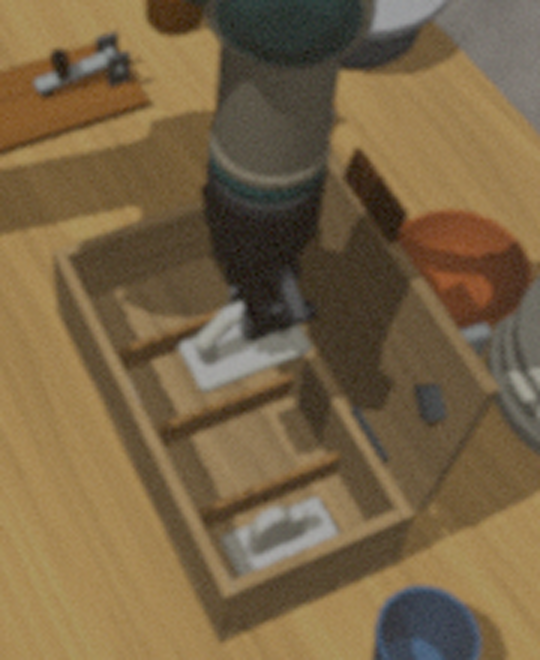

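The arch hangs level above the -41 cell. Next I lower and release it.

Call:
step_arm(targets=[[[40,1,0],0],[[80,1,0],0],[[115,1,0],0],[[140,1,0],0],[[157,1,0],0],[[166,1,0],0],[[171,1,0],0],[[173,1,0],0],[[173,1,0],0],[[173,1,0],0],[[173,1,0],0]])

```text
clock: 27.3
position: [0.5213, -0.263, 0.0471]
ee_rot: [0.707, 0.022, 0.706, -0.022]
contact_force: [0.1, -0.2, -2.6]
width: 0.0126
```

Call:
step_arm(targets=[[[0,0,0],0],[[0,0,0],0],[[0,0,0],0],[[0,0,0],0],[[0,0,0],0],[[-10,0,0],0],[[-40,0,0],0],[[-80,0,0],0],[[-120,0,0],0],[[-160,0,0],0],[[-160,45,0],0],[[-160,90,0],0],[[-160,135,0],0],[[-160,180,0],0],[[-160,225,0],0],[[-160,270,0],0],[[-160,315,0],0],[[-160,360,0],0],[[-160,400,0],0],[[-160,400,0],0]], grip=0.4)

```text
clock: 29.3
position: [0.5457, 0.1414, 0.2071]
ee_rot: [0.707, 0.021, 0.706, -0.019]
contact_force: [-0.5, -0.6, 0.7]
width: 0.0513
```

```bash
cat >> h.py <<'E'
def arches(p,cs):
    o=[]
    for n,c0 in cs.items():
        m=satmask(p,proj(p,[[*c0,.01]])[0])
        if m.sum()>1500: print(n,"mask big",m.sum()); continue
        q,f=fit([p],[m],ARCH,c0); print(n,q.round(4),np.degrees(q[2]).round(1),round(f,3))
E
python3 - <<'E'
from h import *
t,s=look(); save("j4.png",s["image"]); save("j3.png",t["image"])
cs=dict(A=(.5155,.4385),C=(.468,.3355))
arches(t,cs);arches(s,cs)
E
```

```text
A [0.516  0.4394 2.6998] 154.7 0.922
C mask big 22756
A [0.5123 0.441  2.6716] 153.1 0.882
C [0.4656 0.3367 2.8776] 164.9 0.878
```

View pics/j4.png

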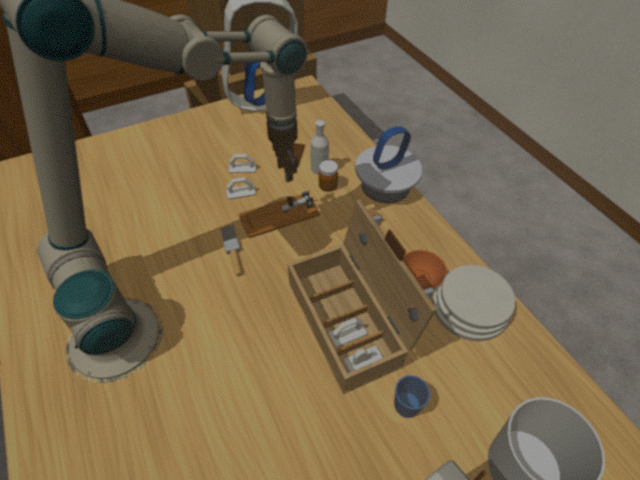

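View pics/j3.png

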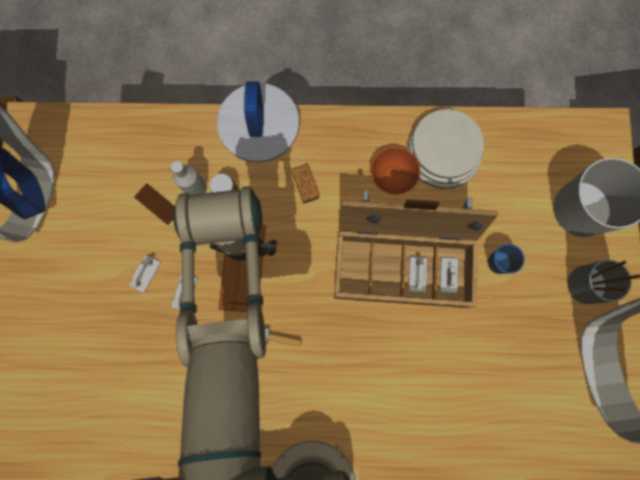

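The fin and arch B stand in the two -y cells, at px (447,275) and (418,272). Next is arch C.

```bash
python3 - <<'E'
from h import *
go(.4675,.336,.12,75.4)
go(.4675,.336,.0345,75.4)
E
```

```text
shift [86.7, 193.7, -89.8] turn 11.2 | cur jaw 86.6 q6 -1.39 toolx [ 0.    -0.001 -1.   ]
shift [172.2, 193.8, -89.9] turn 11.2 | cur jaw 86.6 q6 -1.39 toolx [ 0.    -0.001 -1.   ]
```

Call:
step_arm(targets=[[[10,40,-20],5],[[30,80,-40],11],[[50,120,-60],11],[[70,160,-80],11],[[86,185,-90],11],[[86,194,-90],11],[[86,194,-90],11],[[86,194,-90],11],[[110,194,-90],11],[[135,194,-90],11],[[155,194,-90],11],[[167,194,-90],11],[[172,194,-90],11],[[172,194,-90],11],[[172,194,-90],11]], grip=0.3)

```text
clock: 30.9
position: [0.469, 0.3359, 0.0353]
ee_rot: [0.702, 0.09, 0.701, -0.089]
contact_force: [0.7, 0.4, -0.1]
width: 0.0596
```

Call:
step_arm(targets=[[[0,0,0],0],[[0,0,0],0],[[0,0,0],0],[[0,0,0],0],[[0,0,0],0],[[0,0,0],0],[[0,0,0],0],[[0,0,0],0],[[0,0,0],0]], grip=1)

```text
clock: 31.8
position: [0.4681, 0.3358, 0.0348]
ee_rot: [0.702, 0.09, 0.701, -0.09]
contact_force: [-0.9, -0.3, 5.0]
width: 0.0122
```

```bash
python3 - <<'E'
from h import *
st=manip.get_state(); print(st["position"],st["contact_force"],st["width"])
go(.5254,-.1816,.22,86.6)
t,s=look(); save("k4.png",s["image"],(200,130,400,260),4)
E
```

```text
[0.46810617 0.33584265 0.03478915] [-0.9129382  -0.33658527  5.02231482] 0.012229025474231327
shift [-185.3, -486.3, 185.7] turn -11.2 | cur jaw 75.4 q6 -0.81 toolx [ 0.001  0.    -1.   ]
```

View pics/k4.png

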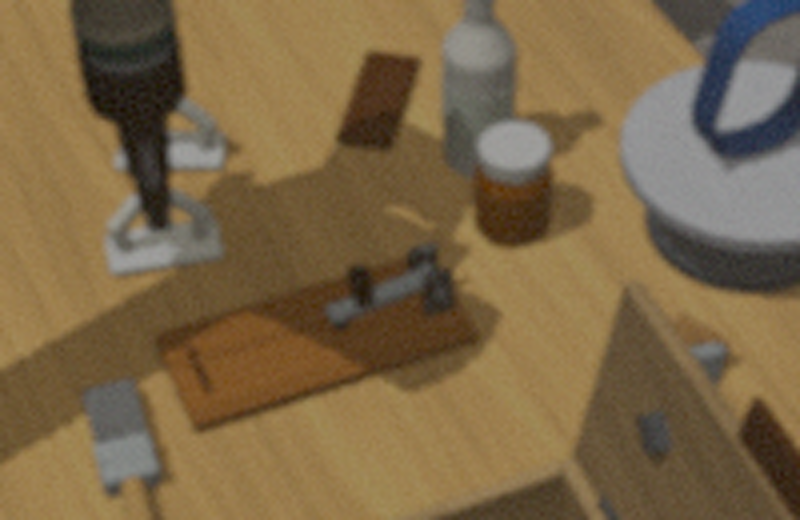

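Arch C is gripped at the middle of its bar, so I'll transfer it.

Call:
step_arm(targets=[[[-20,0,0],0],[[-50,0,0],0],[[-90,0,0],0],[[-130,0,0],0],[[-165,-25,10],0],[[-185,-62,24],0],[[-185,-100,38],-2],[[-185,-138,53],-4],[[-185,-176,67],-6],[[-185,-214,82],-8],[[-185,-252,96],-10],[[-185,-290,111],-11],[[-185,-328,125],-11],[[-185,-366,140],-11],[[-185,-404,154],-11],[[-185,-440,168],-11],[[-185,-470,180],-11],[[-185,-486,186],-11],[[-185,-486,186],-11],[[-185,-486,186],-11]])

```text
clock: 33.9
position: [0.5253, -0.1802, 0.2187]
ee_rot: [0.706, 0.023, 0.707, -0.021]
contact_force: [-0.1, 0.6, -1.3]
width: 0.0126
```

```bash
python3 - <<'E'
from h import *
go(.5254,-.1816,.0458,86.6)
t,s=look(); save("l4.png",s["image"],(270,180,450,400),3)
E
```

```text
shift [172.9, -1.7, 0.5] turn -0.2 | cur jaw 86.4 q6 -1.97 toolx [-0.001  0.002 -1.   ]
```

View pics/l4.png

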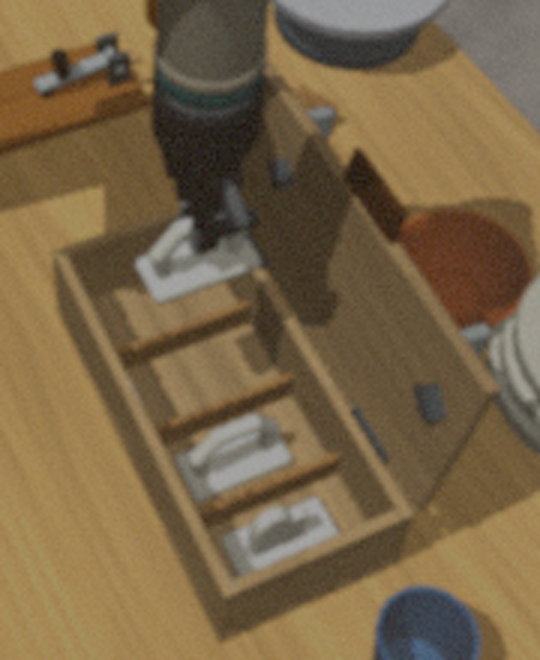

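Arch C is above the +41 cell. Next I lower and release it.

Call:
step_arm(targets=[[[40,-1,0],0],[[80,-1,0],0],[[115,-1,0],0],[[140,-1,0],0],[[157,-1,0],0],[[166,-1,0],0],[[171,-1,0],0],[[173,-1,0],0],[[173,-1,0],0],[[173,-1,0],0],[[173,-1,0],0]])

```text
clock: 35.1
position: [0.5262, -0.1826, 0.0471]
ee_rot: [0.707, 0.022, 0.706, -0.022]
contact_force: [-0.1, 0.0, -2.5]
width: 0.0122
```

Call:
step_arm(targets=[[[0,0,0],0],[[0,0,0],0],[[0,0,0],0],[[0,0,0],0],[[0,0,0],0],[[-10,0,0],0],[[-40,0,0],0],[[-80,0,0],0],[[-120,0,0],0],[[-160,0,0],0],[[-160,45,0],0],[[-160,90,0],0],[[-160,135,0],0],[[-160,180,0],0],[[-160,225,0],0],[[-160,270,0],0],[[-160,315,0],0],[[-160,360,0],0],[[-160,380,0],0],[[-160,380,0],0]], grip=0.4)

```text
clock: 37.1
position: [0.5492, 0.2, 0.2069]
ee_rot: [0.707, 0.021, 0.707, -0.02]
contact_force: [0.6, -0.3, -0.4]
width: 0.0513
```

```bash
python3 - <<'E'
from h import *
t,s=look(); save("m4.png",s["image"]); save("m3.png",t["image"],(60,160,540,400),1.6)
cs=dict(A=(.5155,.4385))
arches(t,cs);arches(s,cs)
go(.516,.4395,.12,64); go(.516,.4395,.0345,64)
E
```

```text
A mask big 21466
A [0.5432 0.431  2.6809] 153.6 0.872
shift [86.5, 240.3, -47.9] turn 22.5 | cur jaw 86.5 q6 -1.28 toolx [ 0.    -0.001 -1.   ]
shift [172.0, 240.3, -47.9] turn 22.5 | cur jaw 86.5 q6 -1.28 toolx [ 0.    -0.001 -1.   ]
```

View pics/m4.png

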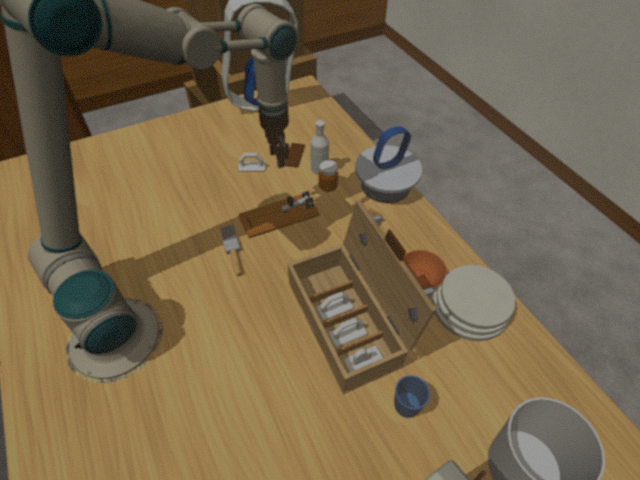

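View pics/m3.png

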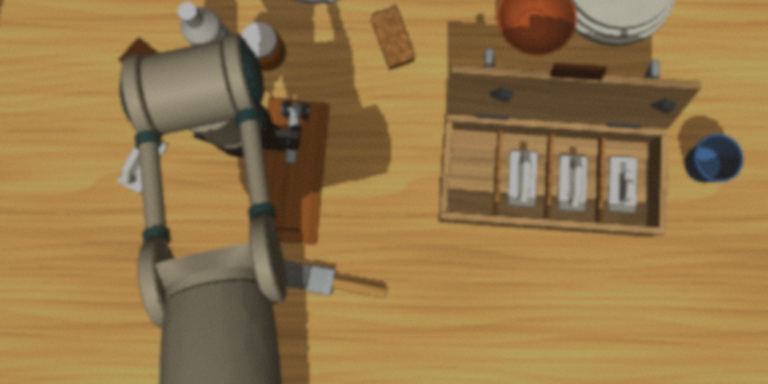

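Arch A was knocked: the side view now puts it at (.543,.431), which is about (.546,.430) after the known side-view bias. I'll take a new top view with the arm moved off.

Call:
step_arm(targets=[[[0,-40,0],0],[[0,-80,-40],0],[[0,-110,-80],0],[[0,-110,-120],0],[[0,-110,-120],0],[[0,-110,-120],0]])

```text
clock: 37.8
position: [0.4221, 0.0933, 0.2071]
ee_rot: [0.707, 0.023, 0.706, -0.023]
contact_force: [0.7, -0.8, -0.3]
width: 0.0513
```

```bash
python3 - <<'E'
from h import *
t,s=look(); save("n3.png",t["image"],(100,180,300,330),4)
cs=dict(A=(.546,.430))
arches(t,cs);arches(s,cs)
go(.546,.430,.12,64); go(.546,.430,.0345,64)
E
```

```text
A [0.5462 0.4302 2.6887] 154.1 0.924
A [0.5493 0.425  2.67  ] 153.0 0.347
shift [87.3, 343.1, 100.2] turn 22.4 | cur jaw 86.4 q6 -1.45 toolx [ 0.003 -0.    -1.   ]
shift [172.8, 343.1, 99.9] turn 22.4 | cur jaw 86.4 q6 -1.45 toolx [ 0.003 -0.    -1.   ]
```

View pics/n3.png

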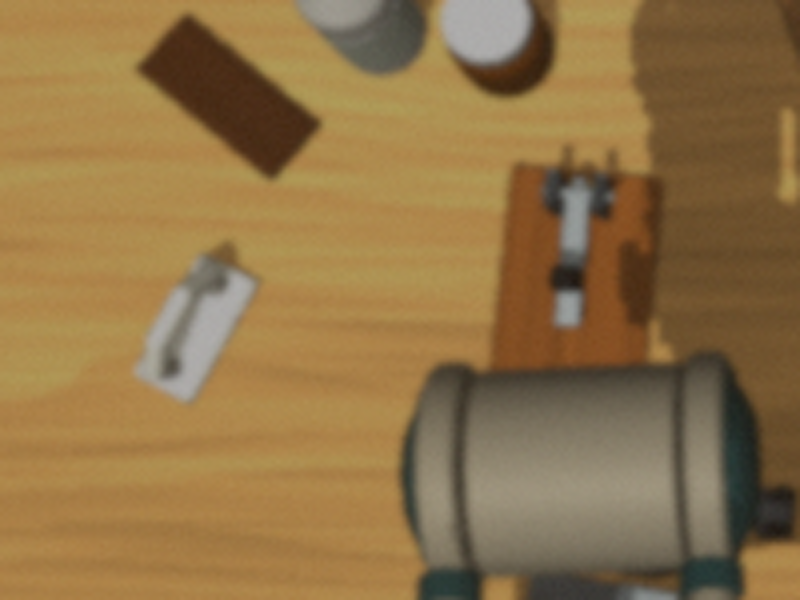

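The arch is standing and clear at px (195,325), and the top-view fit gives (.546,.430) at 154°.

Call:
step_arm(targets=[[[10,45,13],5],[[20,90,26],10],[[30,135,39],16],[[40,180,52],22],[[50,225,65],22],[[60,270,79],22],[[75,315,92],22],[[85,340,100],22],[[85,343,100],22],[[85,343,100],22],[[110,343,100],22],[[135,343,100],22],[[155,343,100],22],[[168,343,100],22],[[173,343,100],22],[[173,343,100],22],[[173,343,100],22]], grip=0.3)

```text
clock: 39.6
position: [0.5447, 0.4309, 0.0346]
ee_rot: [0.69, 0.157, 0.689, -0.156]
contact_force: [0.8, -0.1, 0.3]
width: 0.0597
```

Call:
step_arm(targets=[[[0,0,0],0],[[0,0,0],0],[[0,0,0],0],[[0,0,0],0],[[0,0,0],0],[[0,0,0],0],[[0,0,0],0],[[0,0,0],0],[[0,0,0],0]], grip=1)

```text
clock: 40.5
position: [0.5442, 0.4312, 0.0339]
ee_rot: [0.69, 0.157, 0.689, -0.156]
contact_force: [-0.1, 2.4, 5.4]
width: 0.013
```

```bash
python3 - <<'E'
from h import *
st=manip.get_state(); print(st["position"],st["contact_force"],st["width"])
go(.5302,-.1007,.22,86.6)
t,s=look(); save("o4.png",s["image"],(200,130,400,260),4)
E
```

```text
[0.5441985  0.43118233 0.03389018] [-0.13909943  2.422797    5.35771985] 0.012953760772566962
shift [-186.7, -485.6, 217.0] turn -22.2 | cur jaw 64.4 q6 -0.55 toolx [ 0.001  0.001 -1.   ]
```

View pics/o4.png

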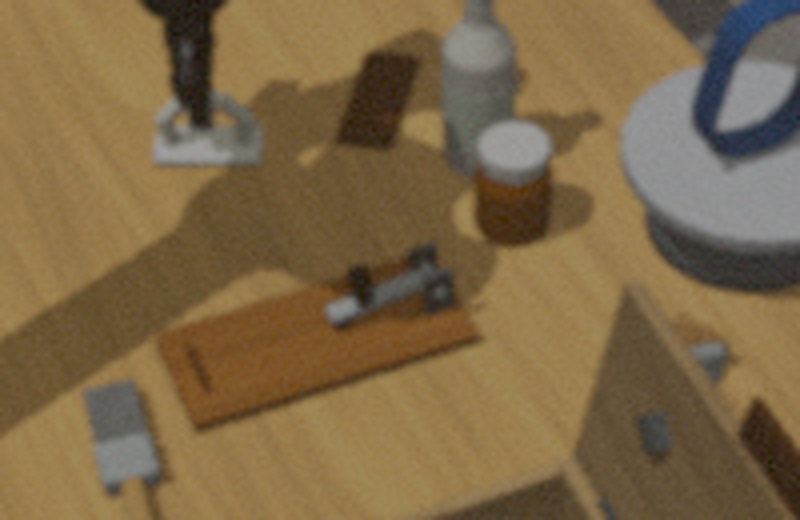

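Arch A is gripped at mid-bar, so I'll transfer it to the last cell.

Call:
step_arm(targets=[[[-20,0,0],0],[[-50,0,0],0],[[-90,0,0],0],[[-130,0,0],0],[[-165,-25,11],0],[[-186,-62,28],0],[[-186,-100,45],-3],[[-186,-138,62],-6],[[-186,-176,79],-9],[[-186,-214,96],-12],[[-186,-252,113],-15],[[-186,-290,130],-18],[[-186,-328,147],-22],[[-186,-366,164],-22],[[-186,-404,181],-22],[[-186,-440,197],-22],[[-186,-470,210],-22],[[-186,-485,217],-22],[[-186,-485,217],-22],[[-186,-485,217],-22]])

```text
clock: 42.6
position: [0.5297, -0.0997, 0.2185]
ee_rot: [0.706, 0.023, 0.707, -0.022]
contact_force: [0.6, 0.3, -2.3]
width: 0.0128
```

```bash
python3 - <<'E'
from h import *
go(.5302,-.1007,.045,86.6)
t,s=look(); save("p4.png",s["image"],(270,180,450,400),3)
E
```

```text
shift [173.5, -1.3, 0.8] turn -0.2 | cur jaw 86.4 q6 -1.82 toolx [-0.002  0.002 -1.   ]
```

View pics/p4.png

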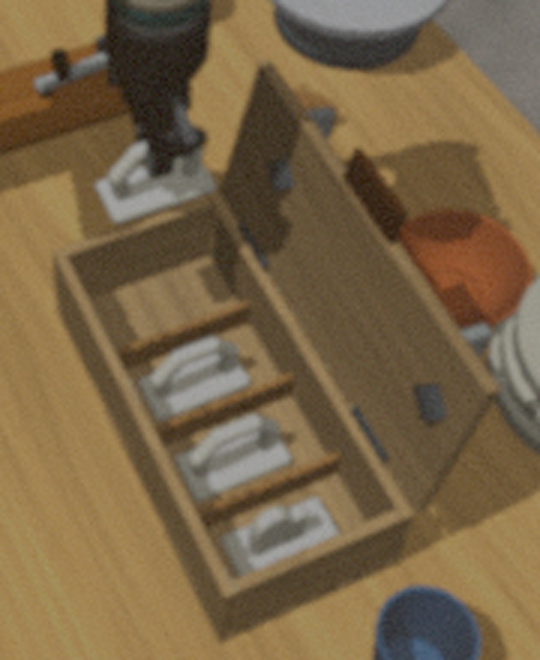

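Call:
step_arm(targets=[[[40,-1,1],0],[[80,-1,1],0],[[115,-1,1],0],[[140,-1,1],0],[[157,-1,1],0],[[166,-1,1],0],[[171,-1,1],0],[[174,-1,1],0],[[174,-1,1],0],[[174,-1,1],0],[[174,-1,1],0]])

```text
clock: 43.8
position: [0.5318, -0.1017, 0.046]
ee_rot: [0.707, 0.022, 0.706, -0.022]
contact_force: [0.6, 0.2, -2.0]
width: 0.0128
```

Call:
step_arm(targets=[[[0,0,0],0],[[0,0,0],0],[[0,0,0],0],[[0,0,0],0],[[0,0,0],0],[[-10,0,0],0],[[-40,0,0],0],[[-80,0,0],0],[[-120,0,0],0],[[-170,0,0],0],[[-220,0,0],0],[[-270,20,0],0],[[-290,60,0],0],[[-290,105,0],0],[[-290,150,0],0],[[-290,180,0],0],[[-290,180,0],0],[[-290,180,0],0]], grip=0.65)

```text
clock: 45.6
position: [0.542, 0.0788, 0.3357]
ee_rot: [0.707, 0.021, 0.707, -0.021]
contact_force: [-0.6, -0.6, -0.6]
width: 0.03
```

```bash
python3 - <<'E'
from h import *
t,s=look(); save("q4.png",s["image"],(270,180,450,400),3); save("q3.png",t["image"],(325,160,525,310),4); save("q5.png",t["image"])
for th in("lid_tab","lock_a_grip","lid"): 
    for p in(t,s): print(th,[(np.round(d["xyz"],3).tolist(),round(d["confidence"],2)) for d in manip.search_frame(p,th)])
a=np.radians(-3.4)
for th in(1.74,1.78,1.82):
    X=np.array([[.523+np.cos(a)*(.08-d*np.cos(th)),-.2225+np.sin(a)*(.08-d*np.cos(th)),.09+d*np.sin(th)] for d in(.16,.18,.195)]); print(th,X.round(3).tolist(),proj(t,X).round(1).tolist(),proj(s,X).round(1).tolist())
E
```

```text
lid_tab [([0.627, -0.229, 0.198], 0.74)]
lid_tab [([0.625, -0.255, 0.194], 0.96), ([0.574, 0.183, 0.039], 0.6)]
lock_a_grip []
lock_a_grip [([0.677, -0.12, 0.22], 0.43)]
lid [([0.625, -0.226, 0.198], 0.8), ([0.524, -0.181, 0.017], 0.45)]
lid [([0.625, -0.25, 0.191], 0.56), ([0.519, -0.269, 0.02], 0.35)]
1.74 [[0.63, -0.229, 0.248], [0.633, -0.229, 0.267], [0.636, -0.229, 0.282]] [[419.0, 212.3], [420.6, 208.7], [421.9, 205.9]] [[389.0, 249.8], [391.4, 243.8], [393.3, 239.2]]
1.78 [[0.636, -0.229, 0.247], [0.64, -0.229, 0.266], [0.643, -0.23, 0.281]] [[419.0, 209.6], [420.6, 205.6], [421.9, 202.6]] [[391.3, 249.2], [394.1, 243.1], [396.2, 238.5]]
1.82 [[0.642, -0.23, 0.245], [0.647, -0.23, 0.264], [0.651, -0.23, 0.279]] [[419.0, 206.9], [420.7, 202.6], [421.9, 199.3]] [[393.7, 248.7], [396.8, 242.6], [399.1, 237.9]]
```

View pics/q4.png

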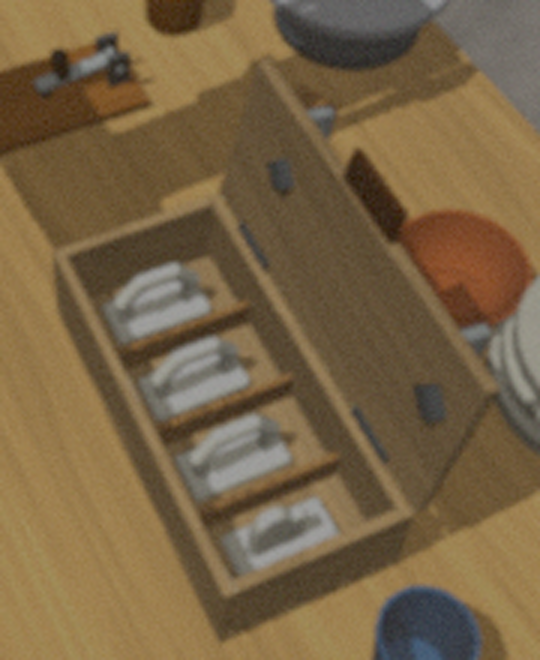

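View pics/q3.png

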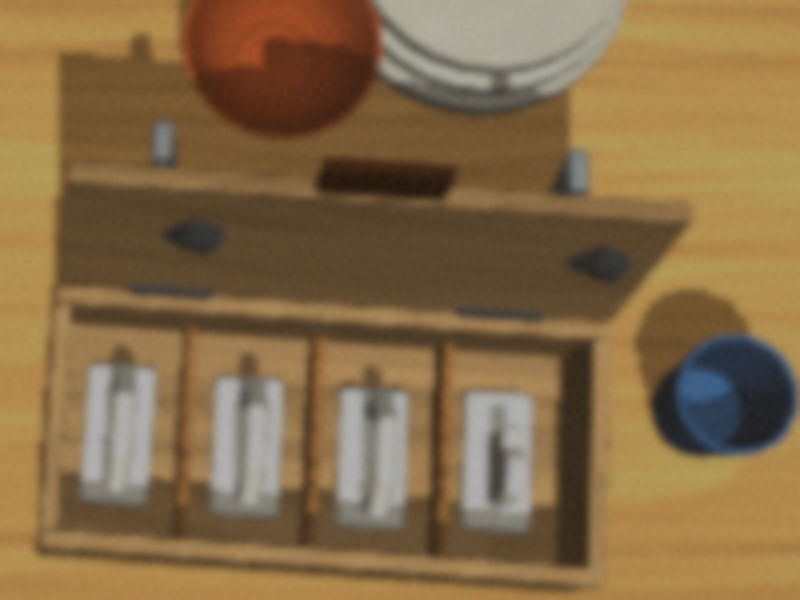

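View pics/q5.png

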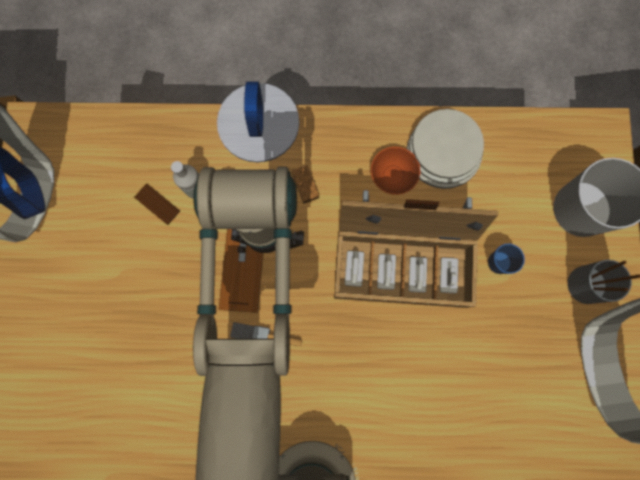

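All four pieces stand one to a cell, at top-zoom px (118,430), (247,443), (372,455) and (497,458). The lid is open at about 1.8, with the tab at px (421,205), roughly (.643,-.23,.265). Next I go behind the tab with closed jaws.

```bash
python3 - <<'E'
from h import *
a=np.radians(-3.4); h=np.array([.6029,-.2272])
for u,z in((.1,.34),(.1,.263),(.07,.263),(.023,.264),(-.0075,.264),(-.042,.258),(-.075,.245),(-.104,.226)):
    go(h[0]+u*np.cos(a),h[1]+u*np.sin(a),z,86.6)
E
```

```text
shift [-4.7, -299.6, 179.7] turn -0.2 | cur jaw 86.4 q6 -1.49 toolx [-0.  0. -1.]
shift [72.3, -299.7, 179.7] turn -0.2 | cur jaw 86.4 q6 -1.49 toolx [-0.  0. -1.]
shift [72.3, -299.8, 149.7] turn -0.2 | cur jaw 86.4 q6 -1.49 toolx [-0.  0. -1.]
shift [71.3, -300.0, 102.7] turn -0.2 | cur jaw 86.4 q6 -1.49 toolx [-0.  0. -1.]
shift [71.3, -300.1, 72.2] turn -0.2 | cur jaw 86.4 q6 -1.49 toolx [-0.  0. -1.]
shift [77.3, -300.3, 37.7] turn -0.2 | cur jaw 86.4 q6 -1.49 toolx [-0.  0. -1.]
shift [90.3, -300.4, 4.7] turn -0.2 | cur jaw 86.4 q6 -1.49 toolx [-0.  0. -1.]
shift [109.3, -300.5, -24.3] turn -0.2 | cur jaw 86.4 q6 -1.49 toolx [-0.  0. -1.]
```

Call:
step_arm(targets=[[[-5,-20,40],0],[[-5,-45,80],0],[[-5,-75,115],0],[[-5,-110,145],0],[[-5,-150,165],0],[[-5,-190,180],0],[[-5,-230,180],0],[[-5,-270,180],0],[[-5,-300,180],0],[[-5,-300,180],0],[[-5,-300,180],0],[[25,-300,180],0],[[50,-300,180],0],[[66,-300,180],0],[[72,-300,180],0],[[72,-300,180],0],[[72,-300,180],0]], grip=1)

```text
clock: 47.7
position: [0.704, -0.232, 0.2646]
ee_rot: [0.707, 0.022, 0.706, -0.022]
contact_force: [-0.2, 0.1, 0.2]
width: 0.0002
```

```bash
python3 - <<'E'
from h import *
t,s=look(); save("r4.png",s["image"],(270,150,470,330),4)
a=np.radians(-3.4); h=np.array([.6029,-.2272]); go(h[0]+.1*np.cos(a),h[1]+.1*np.sin(a),.263)
E
```

```text
shift [2.0, -0.8, -1.3] turn 0 | cur jaw 86.5 q6 -1.92 toolx [ 0.003 -0.001 -1.   ]
```

View pics/r4.png

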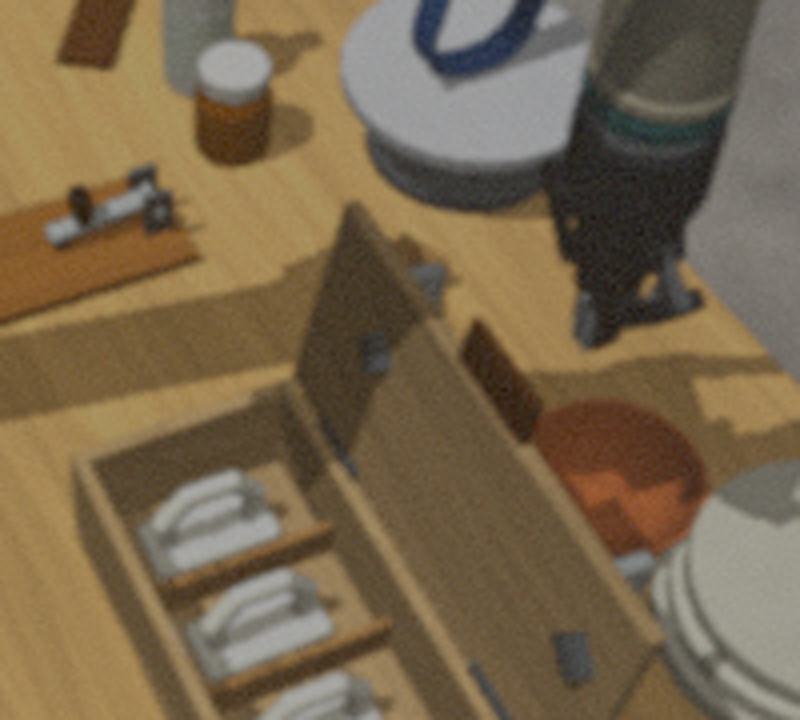

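The gripper is behind the tab, but the jaws look apart in this view even though the width reads 0, so I'll check.

```bash
python3 - <<'E'
from h import *
t,s=look(); st=manip.get_state(); print(st["width"],st["position"])
u=proj(s,[st["position"]])[0]; print(u)
im=s["image"].copy(); im[int(round(u[1])),int(round(u[0]))]=[255,0,0]
save("r5.png",im,(380,160,480,260),7)
u=proj(t,[st["position"]])[0]; print(u)
E
```

```text
-0.0002211785958132206 [ 0.7038606  -0.23258217  0.26453859]
[418.56590895 234.40688084]
[421.46885424 177.04303652]
```

View pics/r5.png

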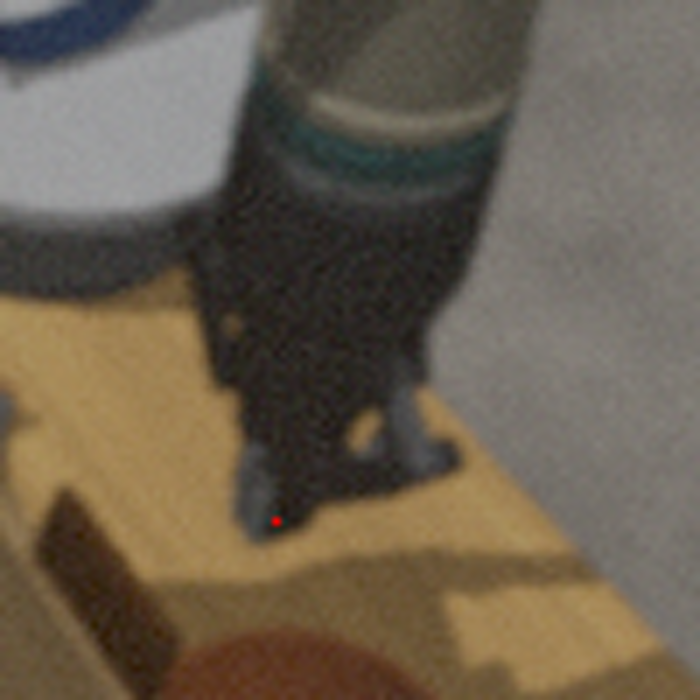

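The tips are closed at the marked TCP; the part on the right is the finger linkage. Next I push the lid.

Call:
step_arm(targets=[[[0,0,-15],0],[[0,0,-25],0],[[0,0,-33],0],[[0,0,-41],0],[[0,0,-49],0],[[0,0,-57],0],[[0,0,-65],0],[[0,0,-73],0],[[0,0,-81],0],[[0,0,-81],0]])

```text
clock: 48.9
position: [0.6207, -0.2273, 0.2632]
ee_rot: [0.706, 0.022, 0.708, -0.022]
contact_force: [0.9, -0.5, -0.4]
width: -0.0002
```

```bash
python3 - <<'E'
from h import *
t,s=look(); save("s4.png",s["image"],(270,150,470,330),4);print(manip.get_state()["contact_force"],manip.get_state()["position"])
E
```

```text
[-0.00088514 -0.41578981 -0.0754544 ] [ 0.62146933 -0.22723672  0.26271029]
```

View pics/s4.png

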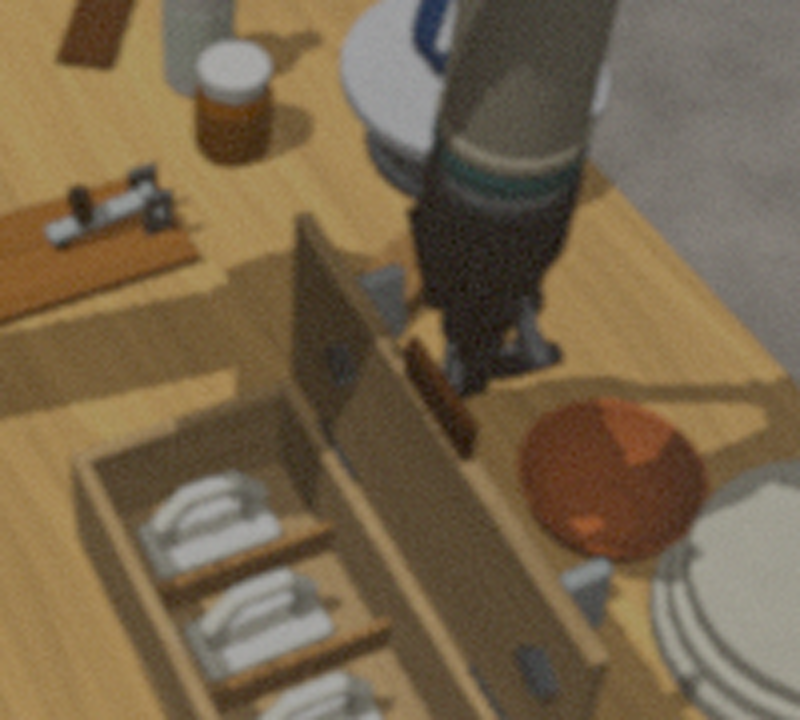

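The lid has swung to about upright with little force, so I continue along the arc.

Call:
step_arm(targets=[[[0,0,-9],0],[[0,0,-18],0],[[0,0,-27],0],[[1,0,-36],0],[[3,0,-45],0],[[5,0,-54],0],[[7,0,-62],0],[[10,0,-71],0],[[13,0,-80],0],[[16,0,-88],0],[[20,0,-96],0],[[25,0,-104],0],[[30,0,-112],0],[[35,0,-120],0],[[40,0,-127],0],[[45,0,-133],0],[[45,0,-133],0]])

```text
clock: 50.7
position: [0.4884, -0.2188, 0.2174]
ee_rot: [0.706, 0.023, 0.708, -0.022]
contact_force: [0.9, 0.2, -0.5]
width: 0.0005
```

```bash
python3 - <<'E'
from h import *
t,s=look(); save("u4.png",s["image"],(270,150,470,330),4);print(manip.get_state()["contact_force"],manip.get_state()["position"])
E
```

```text
[ 0.08672488 -0.65437807 -0.25623161] [ 0.48984951 -0.21925089  0.21824127]
```

View pics/u4.png

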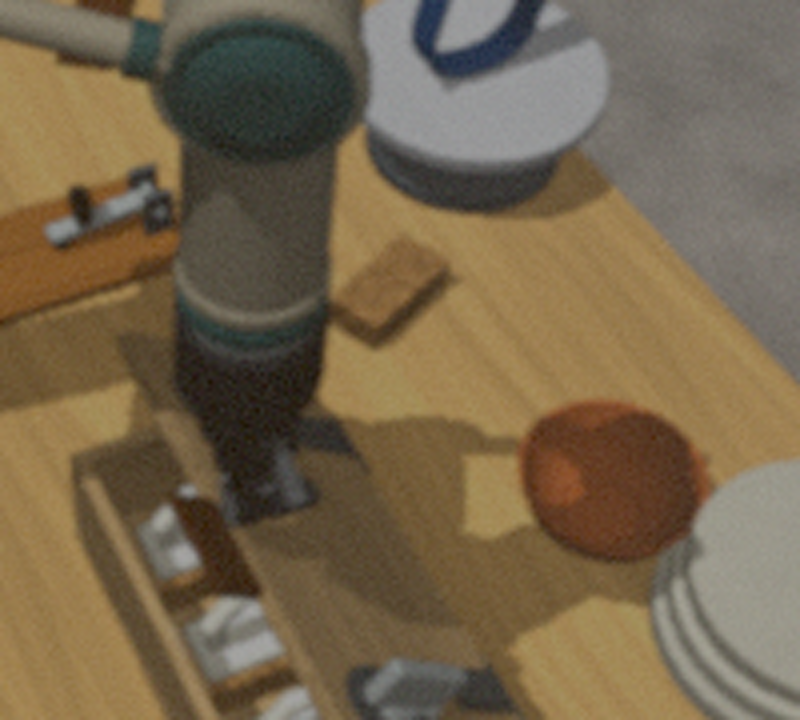

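The lid is past 1.0 and should sink by itself. I'll rise and wait.

Call:
step_arm(targets=[[[-40,0,0],0],[[-80,0,0],0],[[-110,0,0],0],[[-110,50,0],0],[[-110,100,0],0],[[-110,150,0],0],[[-110,200,0],0],[[-110,250,0],0],[[-110,280,0],0],[[-110,280,0],0],[[-110,280,0],0],[[-110,280,0],0],[[-110,280,0],0],[[-110,280,0],0],[[-110,280,0],0],[[-110,280,0],0],[[-110,280,0],0],[[-110,280,0],0],[[-110,280,0],0],[[-110,280,0],0]])

```text
clock: 52.8
position: [0.5072, 0.0603, 0.3283]
ee_rot: [0.707, 0.022, 0.707, -0.022]
contact_force: [-0.4, 0.5, 0.2]
width: -0.0
```

Call:
step_arm(targets=[[[0,0,0],0],[[0,0,0],0],[[0,0,0],0],[[0,0,0],0],[[0,0,0],0],[[0,0,0],0],[[0,0,0],0],[[0,0,0],0],[[0,0,0],0],[[0,0,0],0],[[0,0,0],0],[[0,0,0],0],[[0,0,0],0],[[0,0,0],0],[[0,0,0],0],[[0,0,0],0],[[0,0,0],0],[[0,0,0],0],[[0,0,0],0],[[0,0,0],0]])

```text
clock: 54.8
position: [0.5072, 0.0603, 0.3283]
ee_rot: [0.707, 0.022, 0.707, -0.022]
contact_force: [0.4, 0.2, -1.0]
width: -0.0001
```

```bash
python3 - <<'E'
from h import *
t,s=look(); save("v4.png",s["image"],(270,180,450,400),3); save("v3.png",t["image"],(325,160,525,310),4)
for p in(t,s): print([(np.round(d["xyz"],3).tolist(),round(d["confidence"],2)) for d in manip.search_frame(p,"lock_a_grip")],[(np.round(d["xyz"],3).tolist(),round(d["confidence"],2)) for d in manip.search_frame(p,"lid_tab")])
E
```

```text
[([0.496, -0.105, 0.137], 0.69), ([0.755, 0.025, 0.025], 0.34)] [([0.521, -0.223, 0.099], 0.63), ([0.363, 0.152, 0.021], 0.4)]
[([0.496, -0.111, 0.131], 0.83), ([0.496, -0.116, 0.13], 0.4)] [([0.52, -0.245, 0.104], 0.8)]
```

View pics/v4.png

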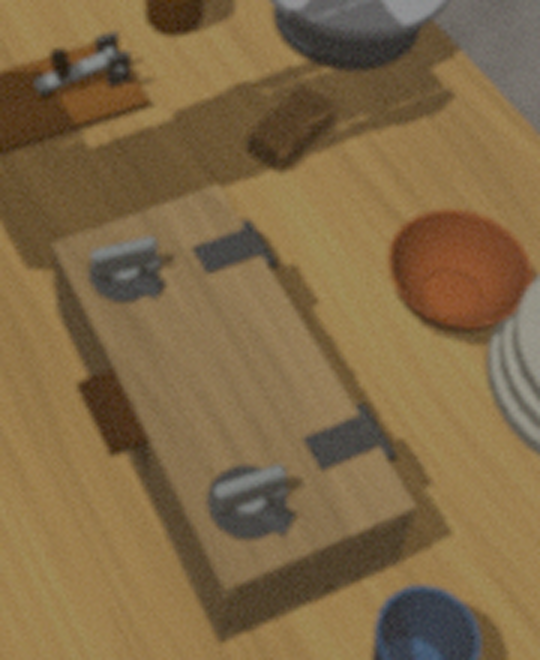

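View pics/v3.png

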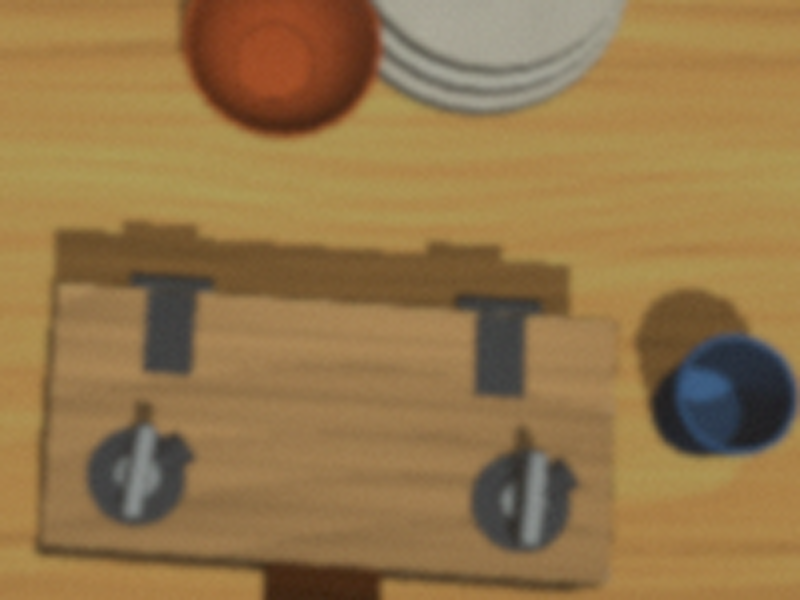

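The lid is shut and flat, and both wings point front to back: a at zoom px (141,471), b at (534,498). Next I measure them.

```bash
python3 - <<'E'
from h import *
t,s=look()
z=lambda a,b:(325+(a+.5)/4-.5,160+(b+.5)/4-.5)
save("w3.png",t["image"],(335,255,475,305),5.7)
for n,p,q in(("a",(148,424),(132,520)),("b",(540,452),(530,548))):
    P,Q=ray(t,z(*p),.138),ray(t,z(*q),.138); print(n,((P+Q)/2).round(4),np.linalg.norm(P-Q),np.degrees(np.arctan2(*(P-Q)[[1,0]])))
# lid shut check, rim corners at z=.102
a=np.radians(-3.4)
for X,Y in((-.08,.17),(-.08,-.17),(.08,-.17),(.08,.17)): 
    w=[[.523+np.cos(a)*X-np.sin(a)*Y,-.2225+np.sin(a)*X+np.cos(a)*Y,.102]]; u=proj(t,w)[0]; us=proj(s,w)[0]; print(X,Y,"zoomtop",((u-[325,160])*4).round(),"zoomside",((us-[270,180])*3).round())
# disc center
for n,p in(("a",(137,475)),("b",(521,500))): print(n,"disc",ray(t,z(*p),.105))
zs=lambda a,b:(270+(a+.5)/3-.5,180+(b+.5)/3-.5)
for n,p,q in(("a",(92,250),(156,240)),("b",(215,485),(284,468))):
    P,Q=ray(s,zs(*p),.138),ray(s,zs(*q),.138); print("side",n,((P+Q)/2).round(4),np.linalg.norm(P-Q),np.degrees(np.arctan2(*(Q-P)[[1,0]])))
E
```

```text
a [ 0.4974 -0.1075  0.138 ] 0.05697358923196172 -9.33788759273222
b [ 0.4838 -0.337   0.138 ] 0.05642211538071991 -7.513167568892847
-0.08 0.17 zoomtop [ 35. 549.] zoomside [ 48. 240.]
-0.08 -0.17 zoomtop [606. 590.] zoomside [222. 589.]
0.08 -0.17 zoomtop [613. 325.] zoomside [414. 505.]
0.08 0.17 zoomtop [ 53. 286.] zoomside [215. 181.]
a disc [ 0.49880737 -0.10783263  0.105     ]
b disc [ 0.48659836 -0.33679949  0.105     ]
side a [ 0.4969 -0.1054  0.138 ] 0.05368728238992052 -16.23610439016565
side b [ 0.4836 -0.3342  0.138 ] 0.0528246330916548 -12.415860202797642
```

View pics/w3.png

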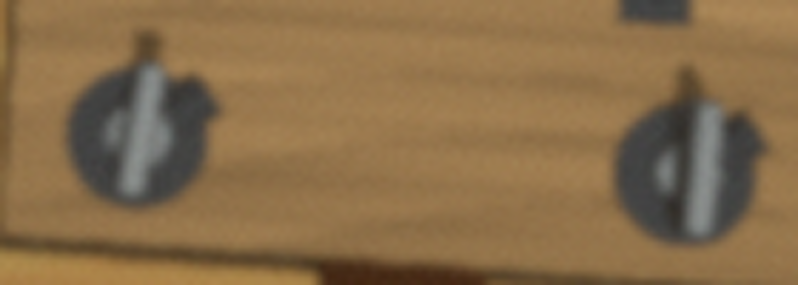

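The lid corners match the shut height (.102). Wing a is at (.4975,-.107), 9.3° clockwise of world x; wing b is at (.484,-.3365), 7.5° clockwise. Both sit at crate x = -32 mm, so they agree. I'll do lock a first.

```bash
python3 - <<'E'
from h import *
go(.4975,-.107,.16,80.7)
go(.4975,-.107,.112,80.7)
E
```

```text
shift [168.3, -167.5, 0.7] turn 5.7 | cur jaw 86.4 q6 -1.53 toolx [ 0.  0. -1.]
shift [216.3, -167.5, 0.6] turn 5.7 | cur jaw 86.4 q6 -1.53 toolx [ 0.  0. -1.]
```

Call:
step_arm(targets=[[[20,-45,1],3],[[50,-90,1],6],[[90,-130,1],6],[[130,-160,1],6],[[155,-168,1],6],[[165,-168,1],6],[[168,-168,1],6],[[168,-168,1],6],[[180,-168,1],6],[[195,-168,1],6],[[206,-168,1],6],[[213,-168,1],6],[[216,-168,1],6],[[216,-168,1],6],[[216,-168,1],6]], grip=0.5)

```text
clock: 56.7
position: [0.4982, -0.1075, 0.1127]
ee_rot: [0.705, 0.059, 0.704, -0.059]
contact_force: [-0.2, 0.7, -0.3]
width: 0.0423
```

Call:
step_arm(targets=[[[0,0,0],0],[[0,0,0],0],[[0,0,0],0],[[0,0,0],0],[[0,0,0],0],[[0,0,0],0],[[0,0,0],0],[[0,0,0],0]], grip=1, grip_force=50)

```text
clock: 57.5
position: [0.4981, -0.1073, 0.1127]
ee_rot: [0.705, 0.059, 0.704, -0.059]
contact_force: [-0.3, 3.5, 5.9]
width: 0.0112
```

```bash
python3 - <<'E'
from h import *
st=manip.get_state(); print(st["position"],st["contact_force"],st["moment"],st["width"])
go(.4975,-.107,.112,80.7)
t,s=look(); save("x4.png",s["image"],(270,180,450,400),3)
E
```

```text
[ 0.4980983  -0.10728814  0.11266186] [-0.25568557  3.49328207  5.87898317] [ 0.39450916 -0.0588158   0.01955572] 0.011154537177109593
shift [0.7, 0.2, -0.6] turn -0.3 | cur jaw 80.4 q6 -1.75 toolx [ 0.001  0.    -1.   ]
```

View pics/x4.png

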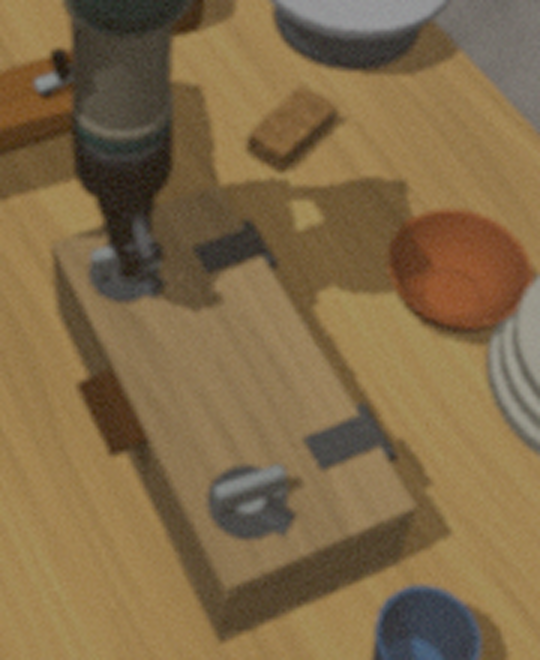

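The grip on wing a is good (width 11.2 mm). Next I turn it clockwise, following the 5 mm rise.

Call:
step_arm(targets=[[[0,0,0],6],[[0,0,0],12],[[-1,0,0],18],[[-2,0,0],24],[[-3,0,0],30],[[-3,0,0],36],[[-4,0,0],42],[[-5,0,0],48],[[-5,0,0],54],[[-5,0,0],60],[[-5,0,0],66],[[-5,0,0],72],[[-5,0,0],78],[[-5,0,0],84],[[-5,0,0],84],[[-5,0,0],84]])

```text
clock: 59.2
position: [0.4981, -0.1072, 0.116]
ee_rot: [0.485, 0.515, 0.485, -0.515]
contact_force: [5.4, 1.4, -9.0]
width: 0.0113
```

```bash
python3 - <<'E'
from h import *
st=manip.get_state(); print(st["position"],st["contact_force"],st["moment"],st["width"])
go(.4975,-.107,.112,80.7-84)
t,s=look(); save("y4.png",s["image"],(270,180,450,400),3)
E
```

```text
[ 0.49812834 -0.10724004  0.11603126] [ 5.41092165  1.43713845 -8.97192318] [ 0.39983644 -0.67353691  0.06160775] 0.011302640952435026
shift [4.0, -0.6, -0.2] turn -0.1 | cur jaw -3.4 q6 -0.29 toolx [-0.     0.001 -1.   ]
```

View pics/y4.png

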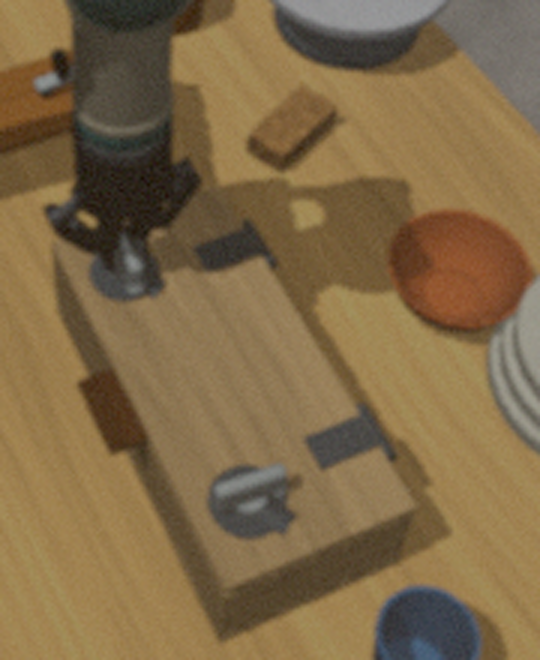

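Call:
step_arm(targets=[[[0,0,0],0],[[0,0,0],0],[[0,0,0],0],[[0,0,0],0],[[0,0,0],0],[[-15,0,0],0],[[-40,0,0],0],[[-80,0,0],0],[[-100,0,0],-8],[[-100,0,0],-16],[[-100,0,0],-24],[[-100,0,0],-32],[[-100,0,0],-40],[[-100,0,0],-48],[[-100,0,0],-56],[[-100,0,0],-64],[[-100,0,0],-72],[[-100,0,0],-80],[[-100,0,0],-82],[[-100,0,0],-82]], grip=0.5)

```text
clock: 61.3
position: [0.4976, -0.1075, 0.2174]
ee_rot: [0.703, 0.071, 0.704, -0.071]
contact_force: [-0.3, -0.7, -0.1]
width: 0.0426
```

```bash
python3 - <<'E'
from h import *
t,s=look(); save("z4.png",s["image"],(270,180,450,400),3)
go(.484,-.3365,.16,82.5); go(.484,-.3365,.112,82.5)
E
```

```text
shift [57.4, -227.1, 32.7] turn -4.1 | cur jaw 78.4 q6 -1.72 toolx [ 0. -0. -1.]
shift [105.4, -227.1, 32.7] turn -4.1 | cur jaw 78.4 q6 -1.72 toolx [ 0. -0. -1.]
```

View pics/z4.png

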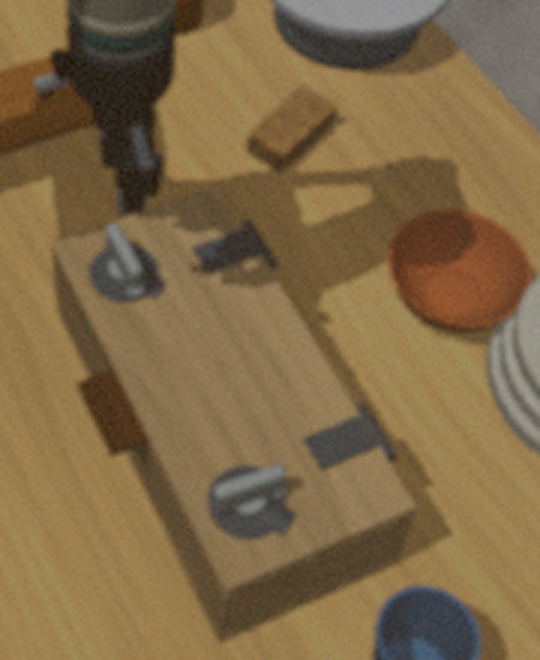

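Wing a now lies along the front edge at px (122,250). Next is lock b.

Call:
step_arm(targets=[[[10,-45,6],-2],[[20,-90,12],-4],[[30,-135,19],-4],[[40,-180,26],-4],[[50,-215,32],-4],[[57,-227,33],-4],[[57,-227,33],-4],[[57,-227,33],-4],[[75,-227,33],-4],[[90,-227,33],-4],[[100,-227,33],-4],[[105,-227,33],-4],[[105,-227,33],-4],[[105,-227,33],-4]])

```text
clock: 62.8
position: [0.4851, -0.3363, 0.113]
ee_rot: [0.706, 0.046, 0.705, -0.047]
contact_force: [0.5, -0.0, 0.5]
width: 0.0428
```

Call:
step_arm(targets=[[[0,0,0],0],[[0,0,0],0],[[0,0,0],0],[[0,0,0],0],[[0,0,0],0],[[0,0,0],0],[[0,0,0],0],[[0,0,0],0]], grip=1)

```text
clock: 63.6
position: [0.4849, -0.3368, 0.1128]
ee_rot: [0.706, 0.046, 0.705, -0.047]
contact_force: [-1.1, -0.2, 5.0]
width: 0.0113
```

```bash
python3 - <<'E'
from h import *
st=manip.get_state(); print(st["position"],st["contact_force"],st["moment"],st["width"])
go(.484,-.3365,.112,82.5)
t,s=look(); save("za.png",s["image"],(270,180,450,400),3)
E
```

```text
[ 0.48485599 -0.33678211  0.11275824] [-1.13399157 -0.22642289  5.00403524] [ 0.05172596 -0.01215066  0.0502036 ] 0.011279264366431818
shift [0.8, 0.2, -0.9] turn -0.1 | cur jaw 82.4 q6 -2.16 toolx [ 0.001 -0.001 -1.   ]
```

View pics/za.png

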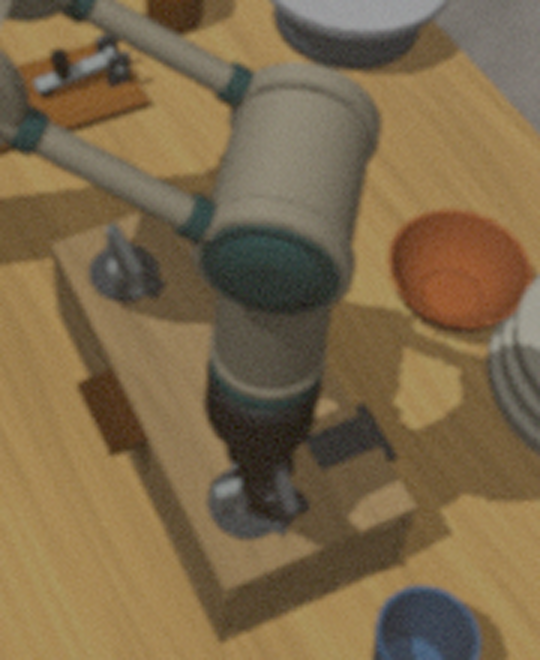

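Wing b is gripped, so I turn it by 86°.

Call:
step_arm(targets=[[[0,0,0],6],[[0,0,0],12],[[-1,0,0],18],[[-2,0,0],24],[[-3,0,0],30],[[-3,0,0],36],[[-4,0,0],42],[[-5,0,0],48],[[-5,0,0],54],[[-5,0,0],60],[[-5,0,0],66],[[-5,0,0],72],[[-5,0,0],78],[[-5,0,0],84],[[-5,0,0],86],[[-5,0,0],86],[[-5,0,0],86]])

```text
clock: 65.4
position: [0.4849, -0.3368, 0.1158]
ee_rot: [0.484, 0.515, 0.484, -0.515]
contact_force: [4.8, -3.4, -8.3]
width: 0.0108
```

Call:
step_arm(targets=[[[0,0,0],0],[[0,0,0],0],[[0,0,0],0],[[0,0,0],0],[[0,0,0],0],[[-15,0,0],0],[[-40,0,0],0],[[-80,0,0],0],[[-130,0,0],0],[[-180,0,0],0],[[-200,0,0],0],[[-200,0,0],0]], grip=0.5)

```text
clock: 66.6
position: [0.4858, -0.3375, 0.3219]
ee_rot: [0.487, 0.516, 0.481, -0.515]
contact_force: [0.4, 1.0, 0.2]
width: 0.0428
```

```bash
python3 - <<'E'
from h import *
t,s=look(); save("zb.png",s["image"],(270,180,450,400),3); save("zc.png",t["image"])
go(.38,-.05,.30)
E
```

```text
shift [17.1, -121.9, -279.1] turn 0 | cur jaw -3.6 q6 -0.66 toolx [-0.  0. -1.]
```

View pics/zb.png

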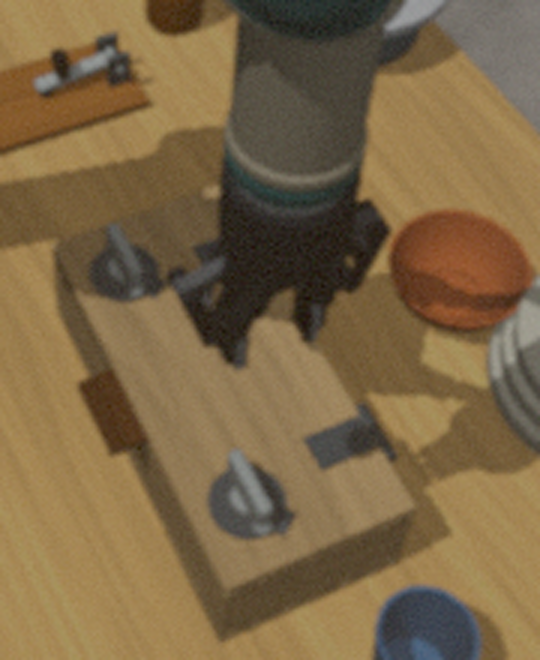

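Both wings lie along the edge. I'll move clear for the final checks.

Call:
step_arm(targets=[[[0,-15,-40],0],[[0,-30,-80],0],[[0,-50,-120],0],[[0,-70,-160],0],[[0,-90,-200],0],[[0,-100,-240],0],[[0,-110,-280],0],[[0,-110,-290],0],[[0,-110,-290],0],[[0,-110,-290],0]])

```text
clock: 67.7
position: [0.3929, -0.0409, 0.3163]
ee_rot: [-0.484, -0.515, -0.485, 0.516]
contact_force: [0.0, 0.5, 0.1]
width: 0.0426
```

```bash
python3 - <<'E'
from h import *
t,s=look(); save("zd.png",s["image"],(270,180,450,400),3); save("ze.png",t["image"]); save("zf.png",t["image"],(325,210,485,310),5); save("zg.png",s["image"],(200,130,400,260),4)
z=0
for th in ["glaze_jar","spray","water_bowl","sanding_block","brush","wood_rib","slip_cup"]:
    for p in (t,s): print(th,[(np.round(d["xyz"],3).tolist(),round(d["confidence"],2)) for d in manip.search_frame(p,th)][:1])
E
```

```text
glaze_jar [([0.728, 0.23, 0.082], 0.57)]
glaze_jar [([0.721, 0.214, 0.061], 0.63)]
spray [([0.733, 0.309, 0.12], 0.55)]
spray [([0.732, 0.302, 0.111], 0.6)]
water_bowl [([0.795, -0.209, 0.025], 0.84)]
water_bowl [([0.801, -0.197, 0.021], 0.64)]
sanding_block [([0.754, 0.028, 0.029], 0.59)]
sanding_block [([0.747, 0.021, 0.027], 0.64)]
brush [([0.363, 0.152, 0.021], 0.86)]
brush [([0.356, 0.13, 0.019], 0.76)]
wood_rib [([0.7, 0.422, 0.008], 0.95)]
wood_rib [([0.697, 0.412, 0.009], 0.83)]
slip_cup [([0.556, -0.49, 0.04], 0.66)]
slip_cup [([0.567, -0.475, 0.046], 0.97)]
```

View pics/zf.png

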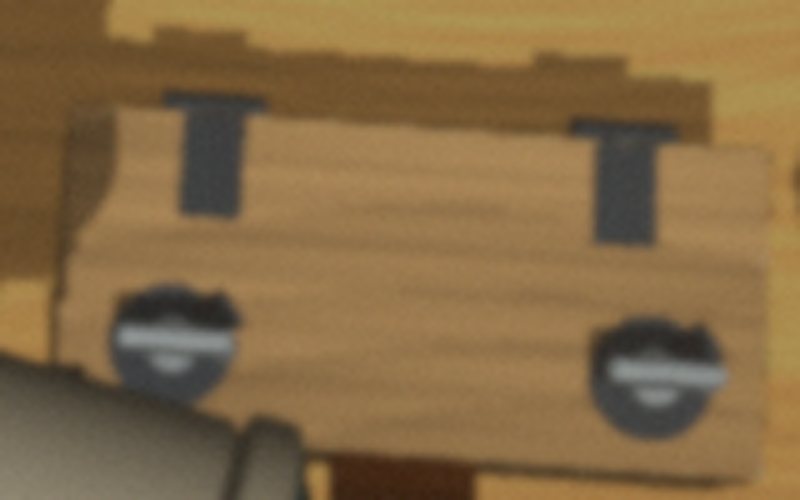

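View pics/zd.png

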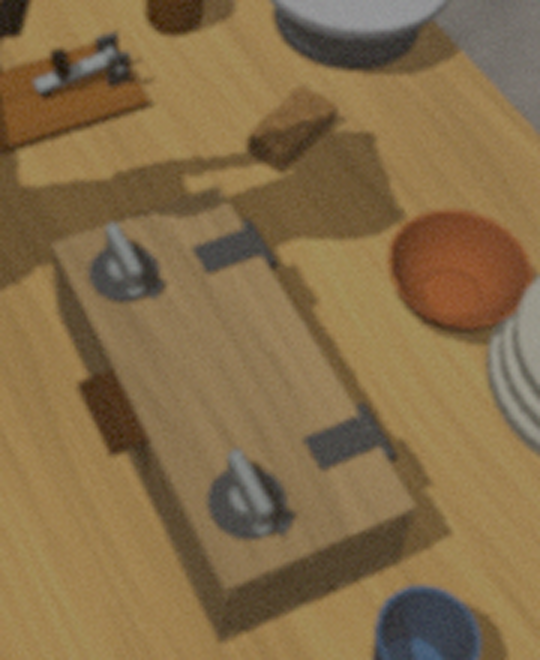

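View pics/ze.png

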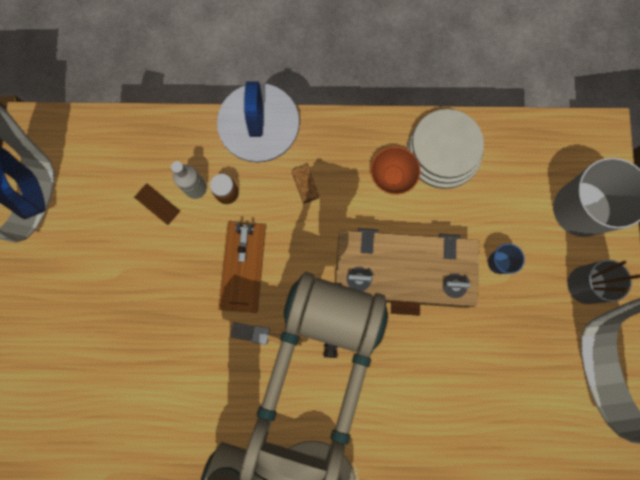

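View pics/zg.png

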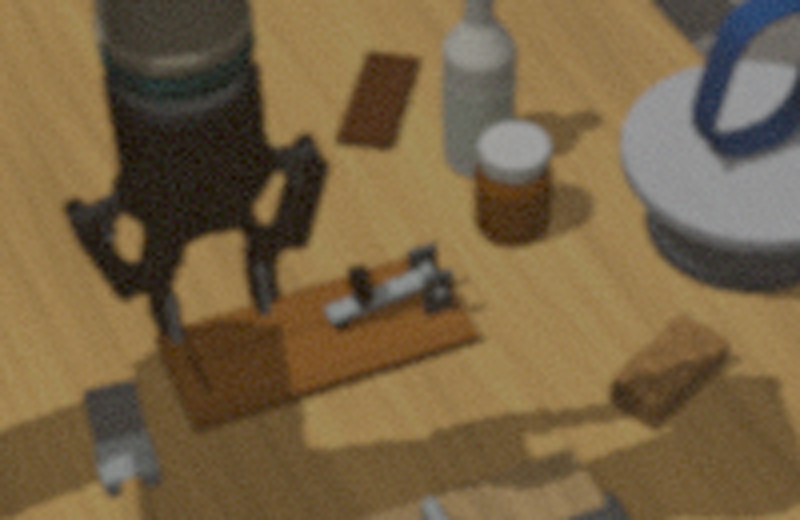

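```bash
python3 - <<'E'
from h import *
t,s=look()
zt=lambda a,b:(325+(a+.5)/5-.5,210+(b+.5)/5-.5); zs=lambda a,b:(270+(a+.5)/3-.5,180+(b+.5)/3-.5)
for n,p,q in(("a",(117,336),(234,343)),("b",(609,370),(727,378))):
    P,Q=ray(t,zt(*p),.138),ray(t,zt(*q),.138); print(n,((P+Q)/2).round(4),np.degrees(np.arctan2(*(Q-P)[[1,0]])).round(1),"want -93.4, at(.498,-.1073)/(.485,-.3368)")
    for z in(.138,.143):
        u=[((x-[270,180])*3).round() .tolist() for x in proj(s,[ray(t,zt(*p),z),ray(t,zt(*q),z)])]; print("  z",z,"side zoom px",u)
save("zh.png",s["image"],(285,235,375,365),6)
E
```

```text
a [ 0.4976 -0.1077  0.138 ] -92.8 want -93.4, at(.498,-.1073)/(.485,-.3368)
  z 0.138 side zoom px [[112.0, 222.0], [139.0, 270.0]]
  z 0.143 side zoom px [[111.0, 218.0], [138.0, 267.0]]
b [ 0.4842 -0.3366  0.138 ] -93.2 want -93.4, at(.498,-.1073)/(.485,-.3368)
  z 0.138 side zoom px [[234.0, 447.0], [268.0, 510.0]]
  z 0.143 side zoom px [[233.0, 443.0], [267.0, 505.0]]
```

View pics/zh.png

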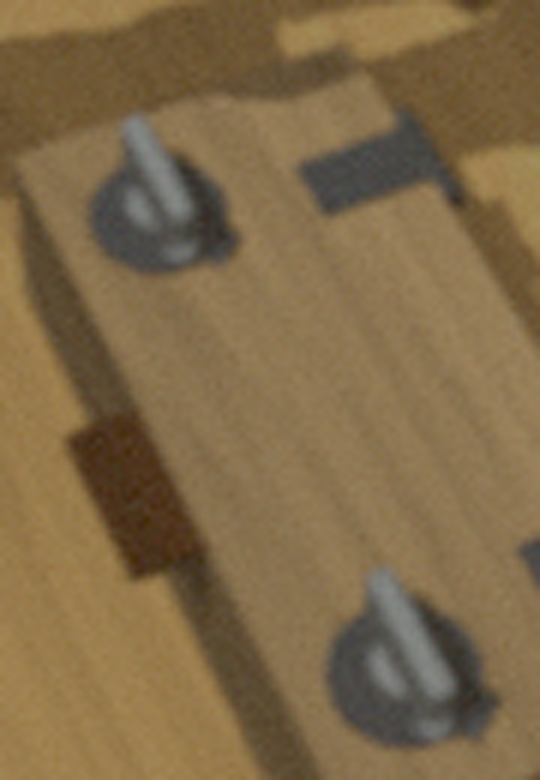

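Both wing tops fit z = .138 (dropped) and not .143 (raised), and their angles are within about 1° of locked. The finger is down, and all bystanders read as before to within a few mm, except one top reading of the brush (12 mm off in y; its other reading is unchanged). I'll hand the job in.

```bash
python3 -c "
from rig import manip
print(manip.sign_off(), manip.get_state()['clock'])"
```

```text
the job is handed in; nothing more can be done
the job is handed in; nothing more can be done
```

The job is done and handed in at about 68 s of the 210 s allowed.

- **Finger and fin:** I raised the spring finger until it stayed up and put the fin in the -122 cell. Then I snapped the finger back down on the empty jig.
- **Arches:** All three are in, one to a cell. One arch was knocked about 3 cm aside during the run, so I measured it again before picking it up.
- **Lid and locks:** I pushed the lid past its balance point and it sank shut. I then turned both wing locks clockwise and let them drop.

**Last checks**
- All four pieces stood upright, one per cell, in the last pictures before the lid shut.
- The shut lid's front corners appeared within about 2 pixels of where they should be.
- The wings measured about 89.4° and 89.8° of 90°, and their tops were at the dropped height.
- The finger was down on the empty jig.
- The bystanders read the same as at the start, mostly to within a few millimetres. The side view's first reading of the sanding block was a misdetection, so only its top-view reading compares. It was unchanged.

**One disagreement:** a top-view reading of the brush was about 12 mm off in y. Its side reading was unchanged and the gripper never went low near it, so I put this down to the detector and the arm's shadow.

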